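# Lock a desktop computer's cover with hasp and pin

### The arm

A 6-joint arm with a two-finger parallel gripper is mounted at the origin on the work surface. World frame = base frame: x ahead of the robot, y to its left, z up, the work surface at z = 0. Lengths are in mm, angles in rad, forces in N, time in s.
With the tool pointing down it reaches from about 375 to 975 mm from the base axis. Payload 3.8 kg.
Tool frame: the origin (TCP) lies on the centre line of the jaws, within the pads' length; the fingertips stand 25 mm ahead of it and the grasp point (between the pads) lies 6 mm ahead of it; z points along the fingers, y is the direction in which the jaws open and shut (so a half turn about z gives the same grasp; the last joint's range is limited). The gripper opens to 88 mm and grips with 3 to 60 N. Pads are 18 mm wide; open, the fingers measure 123 mm over their backs; the gripper's body (75 mm by 187 mm) begins 45 mm behind the grasp point.
Start: joints at [1.232, 0.264, 1.604, -0, 1.274, -0.037], TCP at [200.634, 644.488, 263.706] pointing down, gripper open.
Joint ranges: [-2.63, 2.63], [-0.94, 2.18], [0.31, 2.57], [-1.31, 4.45], [0, 2.66], [-2.55, 2.55]. Speed limits (rad/s): [2.57, 2.57, 3.14, 3.14, 3.14, 3.14].

### API

Orientations are given as a unit quaternion [w, x, y, z].
In Python, from bench import * gives the robot as it stands.
- The arm moves only by the tool move_arm, never from a script. Its argument "deltas" is text: rows parted by semicolons, each of 5 numbers parted by spaces: the shift along the tool's x, y, z in units of 40 mm (1.0 is 40 mm), then the turn about the tool's z in units of 5 degrees (1.0 is 5 degrees), then the opening, from 0 (shut) to 1 (fully open). A call has 1 to 8 rows; each row shifts and turns the commanded pose from where the row before left it, along the tool's axes as they then stand; what a row does not reach is not made up. A row lasts 1/12 s, in which the tool goes at most 41.7 mm and 7.16 degrees, less where a joint would pass 70% of its speed; a pose out of reach is approached as far as the arm can. A call is refused whole if a number of a shift passes 1 or a number of a turn 1, either way. A call with a gripper value outside its range is refused whole. The fingers move at their own pace and stop on an object; "force" is the grip in N (left out, the last holds). Time passes only in rows, so rows that do not move let the fingers close. It gives the time, the measured TCP pose, the force and the opening at its end, in the units of the state.
- state(): the state, without advancing time (a new reading comes with each control period).
- grab_frame(name): name is "side" or "top" or "wrist"; returns the picture (420x560x3 uint8, red, green, blue); there is no depth.
- calibration(name): a dict with "K" (3x3 intrinsics, pixels), "k1" (the pictures are not rectified: a ray, as slopes to the right and down, at radius r is drawn at 1 + k1 r^2 times it, then the intrinsics apply), "position" and "rotation" of the camera in the world; the wrist camera has in their place "mount" (4x4, takes a point from camera to tool coordinates, whose origin is the TCP and whose axes are the flange's). Camera axes: x right, y up, looking along -z (the intrinsics and any distortion apply to the point x, -y, -z); pixel columns grow to the right and rows downward; lengths in mm; the calibration is good to about 2 mm. A picture is of the moment at which its call begins: read the wrist's pose just before it. calibration takes no time and is no camera call.
- close_job(): hands the job in, once; it reports no verdict.
Trained networks look in the newest picture that a camera, given by its name, has taken for a name from the list of things; names that differ only in an ending like _2 or _b are one class to them, and where a whole thing is asked for, a point or a joint stands for the part that bears it (a point fixed in the world has none). Each returns a list of dicts, best first, with "confidence" (0 to 1); they miss things now and then, are a little off and sometimes report something else, mostly with a low value. They report only what shows in the picture. A call takes as long as a camera call. They do not tell look-alikes from the thing itself.
- recognise(target, camera): "location" ([x, y, z] in mm, in world coordinates, good to about 4 mm: the middle of the surface that is visible of it).
The state is a dict: "t": time; "joint_positions": joint angles; "dq": joint speeds; "effort": joint torques, N m; "tcp_pos": TCP position; "eef_rot": TCP orientation; "wrist_force": force on the tool from outside, world axes, zero at the start; "torque": the same for the moment, N m; "gripper_width": opening from 0.0 (shut) to 1.0 (fully open).
Only numpy, scipy, OpenCV 4.12 (cv2) and the standard library are available. Lean on these libraries where they do the work, as an engineer would, in place of code of your own. Each camera call takes 0.05 s, during which the arm holds its last target.

### The job

Lock the cover of the desktop computer: swing the hinged steel strap (hasp) over and down until it lies home against the computer's rear panel with the staple sticking out through its slot, then take the slimmer of the two pins from the sloping holder and drop it upright through the staple's hole until its collar sits on the staple. The staple floats sideways a little, so feel for its hole. Let go of the pin, and leave the thicker pin in its socket and the drive and screwdriver where they are.

Things in the scene. Friction and masses are not known exactly. Their poses are not given: they have to be found in the camera images.
- case: Desktop computer lying flat, fixed: dark steel box 240 (x) x 280 (y) x 120 mm high with a plain metal cover. Origin at the centre of its underside on the bench, z up. Its rear panel is the face at x = -120 mm, facing the case's own -x; strap and staple are at the middle (y = 0) of that panel.
- hasp (a joint): Angle of the steel hasp strap about a level hinge axis along the case's y. 0 = closed, hanging parallel to the rear panel, its outer face 7 mm in front of it; 1.57 = straight out (case -x); 3.14 would be up; starts at 2.0 to 2.6. Strap 85 mm long from the axis, 70 wide, 4 thick, slot 44 wide from 35 to 64 mm from the axis. Stiff (0.1 N m): stays where left; 3 to 4 N at 30 mm from the axis.
- hinge_mid (a point): Middle of the hinge axis: 5 mm in front of the rear panel, 118 mm above the bench, with the case's axes. The cover's top is 2 mm higher; a 3 mm thick hinge leaf, 50 x 70 mm, lies on it.
- loop_mid (a point): Case axes; 23 mm before the rear panel, 77 mm above the bench. Centre of the top of the staple's hole when the staple is at MID travel: it floats along case y, its true hole up to 8 mm to either side (not reported), and stays put unless pushed with over about 4 N. Staple: level steel plate 8 mm thick, 23.5 wide, out to 35 mm before the panel, vertical square hole 13.5 mm wide, free space below.
- pin: The slimmer pin, plain steel, 111 mm long, about 90 g. Origin: centre of its collar's underside; z along the pin to its grip. Shaft 10 mm diameter, z -45 to 0, foot bevelled 1.5 mm; collar 22 mm diameter, z 0 to 6; flat dark grip z 6 to 66, 30 wide along x, 14 thick along y. Starts in either holder socket: collar on the rim, leaning about 0.7 rad as it fits loosely, grip towards the holder's -x.
- big_pin: The thicker pin in the other socket, too thick for the staple; leave it. Same build and axes: shaft 16 mm in diameter and 45 mm long, collar 32 mm in diameter, grip 38 x 22 x 74 mm; 125 mm long.
- rack: Sloping pin holder, grey plastic, fixed: base 100 x 170 x 12 mm, origin at the centre of its underside, z up. Two square sockets at y = +50 and -50 mm, 55 mm deep, 17.5 wide inside, 25.5 outside, leaning 0.5 rad towards the holder's -x (to the robot at yaw 0); rim centres at x = -6, z = 64 mm.
- drive: Bystander: bare hard drive 147 x 102 x 26 mm lying flat, loose; origin at the centre of its underside.
- screwdriver: Bystander: screwdriver lying on the bench along its x, loose.
Mind the look-alikes: they are no part of the job. What is shaped like the pin but green or red is not meant.

How it is judged (in metres and radians):
On the way, in this order (a step that is already met when the one before it is completed fails the run):
1. the hasp strap lies home (within 0.12 rad of closed) (value of joint hasp below 0.12 rad), for 0.2 s.
2. the slim pin is down through the staple with the strap still home (value of joint hasp below 0.12 rad and x of pin in the frame of loop_mid between -0.008 and 0.008 m and y of pin in the frame of loop_mid between -0.012 and 0.012 m and z of pin in the frame of loop_mid between -0.004 and 0.006 m and angle between pin's own z axis and vertical below 0.2 rad), for 0.2 s.
At the end, for the whole second after the job is handed in: The strap is within 0.12 rad of closed; the slim pin stands at rest through the staple's hole, upright within 0.2 rad, the underside of its collar from 4 mm below to 6 mm above the staple's top face, within 8 mm of loop_mid along the case's x and 12 mm along its y (all of step 2 and linear speed of pin below 0.02 m/s); the robot touches nothing.
It fails at once if the thicker pin is moved by more than 25 mm (distance of big_pin from where it was at the start of the episode above 0.025 m).
It fails at once if the drive is moved by more than 30 mm (distance of drive from where it was at the start of the episode above 0.03 m).
It fails at once if the screwdriver is moved by more than 30 mm (distance of screwdriver from where it was at the start of the episode above 0.03 m).
It also fails if it takes over 58 s, if anything falls off the work surface, if the arm or the gripper's body presses on something with over 40 N, if the wrist force passes 120 N, or if a joint passes its speed limit or range.

## Working session

There is one attempt and no reset: what is moved stays moved. The work goes in short steps, Python scripts to look and compute and a tool call to move; the robot and the scene stay as the last step left them, time stands still between calls to the robot, and variables do not carry over. Pictures are saved under pics/ and viewed, and the job is handed in when it is done.

Besides the shell and the picture viewer there is one more tool, called after "Call:" by a JSON object that holds its "api" and its "payload", one argument or row to a line. move_arm: Moves the arm, as the interface text tells. Its arguments: {"type":"object","properties":{"deltas":{"type":"string"},"force":{"type":"number"}},"required":["deltas"]}

```bash
ls; mkdir -p pics; python3 - <<'E'
from bench import *
import cv2
s=state();print(s)
for n in ["side","top","wrist"]:
    im=grab_frame(n); cv2.imwrite(f"pics/{n}0.png",im[:,:,::-1])
    print(n,calibration(n))
    for t in (["case","pin","big_pin","rack","hasp","drive","screwdriver"] if n!="wrist" else []):
        print(n,t,[(round(r['confidence'],2),[round(float(x)) for x in r['location']]) for r in recognise(t,n)])
print(state()['t'])
E
```

```text
pics
{'t': 0.0, 'joint_positions': array([ 1.23211639e+00,  2.64750578e-01,  1.60534746e+00, -2.31755152e-06,
        1.27369419e+00, -3.69029943e-02]), 'dq': array([-0.00228772, -0.00074535, -0.0003078 ,  0.00099549,  0.00225804,
       -0.00068803]), 'effort': array([-1.56001690e-03, -5.02107561e+01, -3.56878924e+01,  7.28454790e-02,
        2.92946975e-02, -2.15229811e-04]), 'tcp_pos': array([200.41197719, 643.88755459, 262.40400488]), 'eef_rot': array([-2.04231021e-04,  1.50316143e-01,  9.88637369e-01, -1.08066012e-03]), 'wrist_force': array([ 0.5801498 ,  0.15109579, -0.43018896]), 'torque': array([-0.00831579, -0.03750342,  0.06929477]), 'gripper_width': 0.9997639196737088}
side {'K': array([[395.33295703,   0.        , 283.22185012],
       [  0.        , 395.33295703, 205.90909854],
       [  0.        ,   0.        ,   1.        ]]), 'k1': 0.011920323100750753, 'position': array([518.13255048, 586.60715526, 481.14749784]), 'rotation': array([-0.01835964, -0.00886168,  0.51696059,  0.8557664 ])}
side case [(0.79, [474, 228, 124])]
side pin [(0.69, [506, -190, 94]), (0.63, [39
[... 866 characters left out ...]
9, [575, 84, 136])]
top drive [(0.74, [717, -309, 28]), (0.62, [504, -193, 107])]
top screwdriver [(0.66, [713, -92, 20]), (0.33, [715, -309, 31])]
wrist {'K': array([[314.13456612,   0.        , 277.95921105],
       [  0.        , 314.13456612, 213.21895   ],
       [  0.        ,   0.        ,   1.        ]]), 'k1': -0.0020922366243259576, 'mount': array([[-6.57021884e-04,  9.64405264e-01,  2.64427788e-01,
         6.76780156e+01],
       [ 9.99999778e-01,  6.64134638e-04,  6.25002305e-05,
         8.75134935e-02],
       [-1.15340102e-04,  2.64427770e-01, -9.64405486e-01,
        -1.20296933e+02],
       [ 0.00000000e+00,  0.00000000e+00,  0.00000000e+00,
         1.00000000e+00]])}
0.85
```

View pics/side0.png

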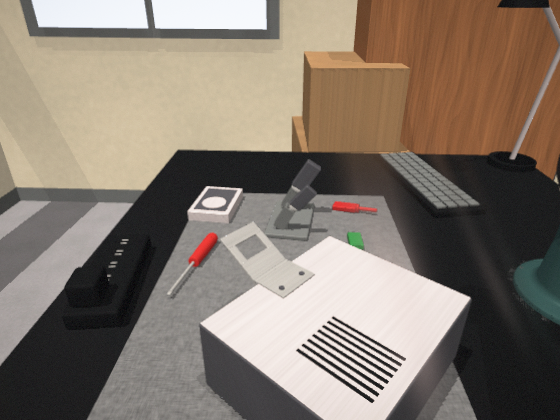

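View pics/top0.png

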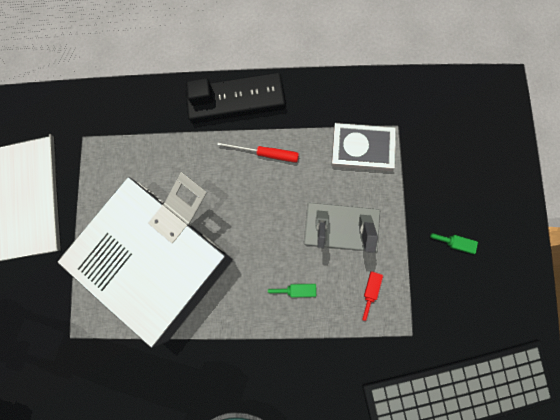

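View pics/wrist0.png

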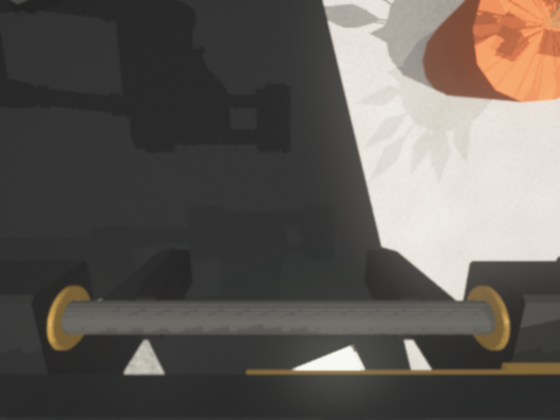

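The top view shows the case with corners at about (130,178), (59,262), (153,346) and (231,260). The hasp is at (185,195). The rack is at (342,228), with one pin at (322,228) and one at (368,232). The green (295,290 and 460,243) and red (373,290) look-alikes lie on the bench. Next I'll fit the case and rack poses and enlarge the rack.

```bash
cat > h.py <<'E'
import numpy as np, cv2
from scipy.spatial.transform import Rotation as R
from bench import *
def cam(n, st=None):
    c=calibration(n)
    if n=="wrist":
        T=np.eye(4); q=st['eef_rot']; T[:3,:3]=R.from_quat(np.r_[q[1:],q[0]]).as_matrix(); T[:3,3]=st['tcp_pos']
        M=T@c['mount']; return c['K'],c['k1'],M[:3,3],M[:3,:3]
    q=c['rotation']; return c['K'],c['k1'],np.array(c['position']),R.from_quat(np.r_[q[1:],q[0]]).as_matrix()
def ray(C,px):
    K,k1,p,Rm=C; d=np.array([(px[0]-K[0,2])/K[0,0],(px[1]-K[1,2])/K[1,1]]); u=d.copy()
    for _ in range(20): u=d/(1+k1*(u@u))
    return p,Rm@np.array([u[0],-u[1],-1.])
def atz(C,px,z):
    p,d=ray(C,px); return p+d*(z-p[2])/d[2]
def proj(C,P):
    K,k1,p,Rm=C; P=np.atleast_2d(P); c=(P-p)@Rm; u=np.c_[c[:,0],-c[:,1]]/-c[:,2:]
    u=u*(1+k1*(u**2).sum(1))[:,None]; return u*[K[0,0],K[1,1]]+K[:2,2]
def tri(rs):
    A=0;b=0
    for p,d in rs:
        d=d/np.linalg.norm(d);M=np.eye(3)-np.outer(d,d);A=A+M;b=b+M@p
    return np.linalg.solve(A,b)
def move(dw, yaw=None):
    pass
E
python3 - <<'E'
from h import *
C=cam("top")
for c in [(130,178),(59,262),(153,346),(231,260)]: print(atz(C,c,120).round(1))
for c in [(308,204),(380,208),(378,250),(305,246)]: print('rack',atz(C,c,12).round(1))
im=cv2.imread("pics/top0.png")
cv2.imwrite("pics/c1.png",cv2.resize(im[190:330,250:400],None,fx=5,fy=4.2,interpolation=cv2.INTER_CUBIC))
cv2.imwrite("pics/c2.png",cv2.resize(im[165:360,50:240],None,fx=4,fy=3,interpolation=cv2.INTER_CUBIC))
im=cv2.imread("pics/side0.png")
cv2.imwrite("pics/c3.png",cv2.resize(im[150:300,210:330],None,fx=5,fy=4,interpolation=cv2.INTER_CUBIC))
E
```

```text
[631.5 214.9 120. ]
[451.1 365.8 120. ]
[279.  152.1 120. ]
[451.   -7.7 120. ]
rack [ 585.3 -172.    12. ]
rack [ 571.6 -340.    12. ]
rack [ 473.7 -329.7   12. ]
rack [ 486.8 -162.3   12. ]
```

View pics/c1.png

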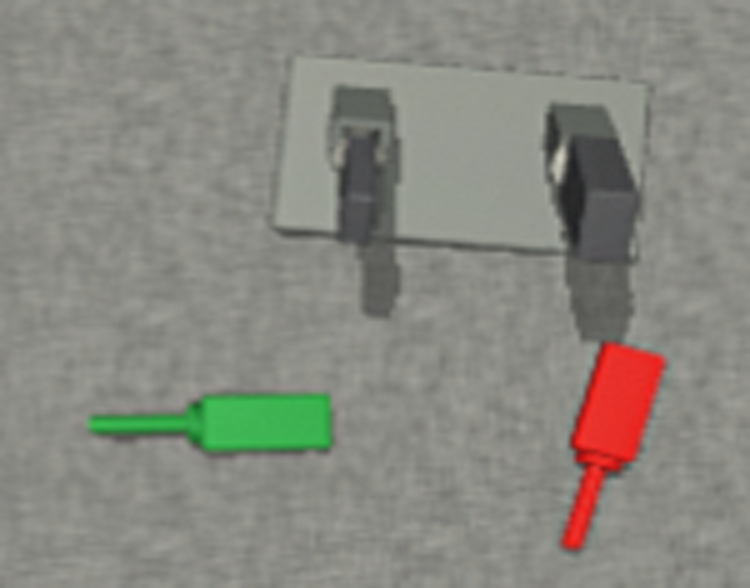

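View pics/c2.png

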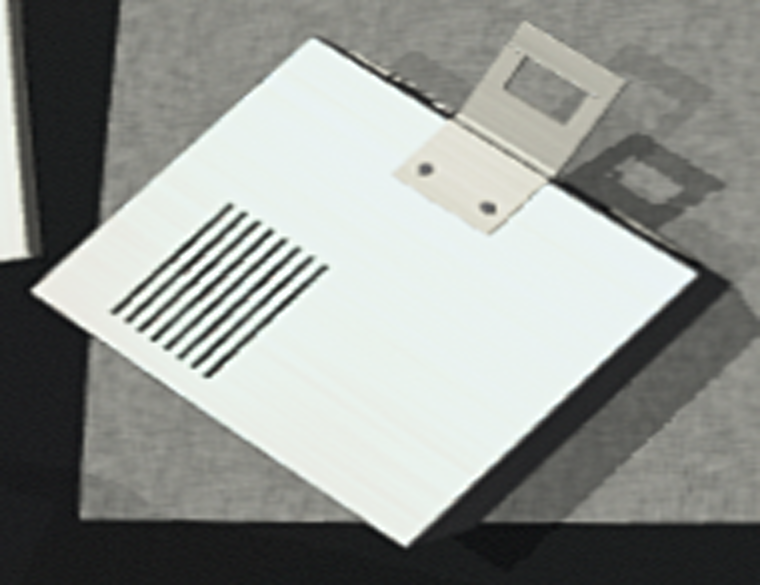

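View pics/c3.png

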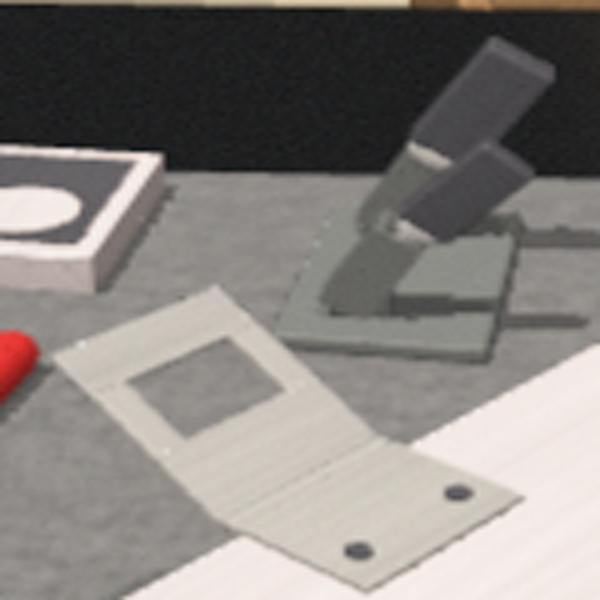

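The slim pin is the one at top-view pixel (322,228). It is narrower and shorter than its neighbour at (368,232), and grey rather than green or red, so it sits in the holder's +y socket. Now I'll fit the case pose and hasp angle.

```bash
cat >> h.py <<'E'
def casepts(p,L):
    x,y,th=p[:3]; c,s=np.cos(th),np.sin(th); L=np.atleast_2d(L)
    return np.c_[x+c*L[:,0]-s*L[:,1], y+s*L[:,0]+c*L[:,1], L[:,2]]
def strap(a,r,yy,o=0):  # o outward offset
    return [-125-r*np.sin(a)-o*np.cos(a), yy, 118-r*np.cos(a)+o*np.sin(a)]
E
python3 - <<'E'
from h import *
from scipy.optimize import least_squares
T=cam("top");S=cam("side")
def f(p):
    cs=casepts(p,[[-120,-140,120],[120,-140,120],[120,140,120],[-120,140,120]])
    a=p[3]
    st=casepts(p,[strap(a,85,-35),strap(a,85,35)])
    r=[proj(T,np.r_[cs,st])-np.array([(129,177.7),(58,261.7),(151.3,347.3),(224,255.7),(181.3,172.3),(206,191.7)])]
    r.append(proj(S,np.r_[cs[[0,3,2]][:0],st])-np.array([(221,238.8),(253,221.8)]))
    r.append(proj(S,cs[[3,2,0]])-np.array([(334,238),(469,299),(205,323)]))
    return np.concatenate(r).ravel()
s=least_squares(f,[453,181,2.45,2.3],x_scale=[10,10,.1,.1],loss='soft_l1')
print(s.x.round(3)); print(f(s.x).reshape(-1,2).round(1))
p=s.x
print('hinge',casepts(p,[-125,0,118]),'loop',casepts(p,[-143,0,77]),'tip',casepts(p,[strap(p[3],85,0)]))
print('-x dir',-np.cos(p[2]),-np.sin(p[2]))
def g(p):
    c,s_=np.cos(p[2]),np.sin(p[2]);L=np.array([[50,85],[50,-85],[-50,-85],[-50,85]])
    W=np.c_[p[0]+c*L[:,0]-s_*L[:,1],p[1]+s_*L[:,0]+c*L[:,1],[12]*4]
    return (proj(T,W)-np.array([(250+290/5,190+57/4.2),(250+648/5,190+82/4.2),(250+636/5,190+258/4.2),(250+273/5,190+228/4.2)])).ravel()
r=least_squares(g,[529,-251,-.08],x_scale=[10,10,.1]); print(r.x.round(3),r.fun.round(1))
c,s_=np.cos(r.x[2]),np.sin(r.x[2]);print('rim',r.x[0]-6*c-50*s_,r.x[1]-6*s_+50*c)
# slim grip top end from two cams
im=cv2.imread('pics/side0.png')
E
```

```text
[455.185 188.356   2.453   2.106]
[[-1.2 -2. ]
 [-1.9  0.2]
 [-0.4  1.4]
 [ 1.3  0.5]
 [-0.1 -0.8]
 [ 0.8  0.2]
 [-0.1  0.2]
 [ 1.3 -0.2]
 [-3.5 -3. ]
 [ 5.5 -1.2]
 [-5.6  0. ]]
hinge [[551.73620421 108.96445702 118.        ]] loop [[565.63952124  97.53214424  77.        ]] tip [[608.22369034  62.51636064 161.32133715]]
-x dir 0.7724065017799223 -0.6351284877944801
[ 5.28929e+02 -2.50019e+02 -1.15000e-01] [-0.4 -0.8  0.6 -0.4  0.5  0.4 -0.7  0.8]
rim 528.6935952047695 -199.66074544388619
```

```bash
python3 - <<'E'
from h import *
im=cv2.imread("pics/side0.png")
cv2.imwrite("pics/c4.png",cv2.resize(im[220:420,190:490],None,fx=2.6,fy=2.6,interpolation=cv2.INTER_CUBIC))
E
```

```text
(no output)
```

View pics/c4.png

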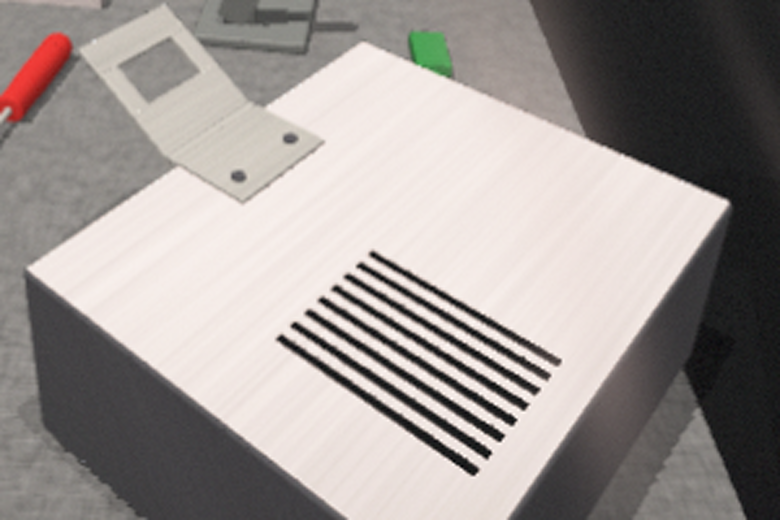

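```bash
python3 - <<'E'
from h import *
from scipy.optimize import least_squares
T=cam("top");S=cam("side")
def f(p):
    cs=casepts(p,[[-120,-140,120],[120,-140,120],[120,140,120],[-120,140,120]])
    a=p[3]
    st=casepts(p,[strap(a,85,-35),strap(a,85,35)])
    r=[proj(T,np.r_[cs,st])-np.array([(129,177.7),(58,261.7),(151.3,347.3),(224,255.7),(181.3,172.3),(206,191.7)])]
    r.append(proj(S,st)-np.array([(221,238.8),(253,221.8)]))
    r.append(proj(S,cs[[3,2,0]])-np.array([(330.4,236.2),(470.4,298.5),(200.4,323.8)]))
    return np.concatenate(r).ravel()
s=least_squares(f,[453,181,2.45,2.3],x_scale=[10,10,.1,.1],loss='soft_l1')
print(s.x.round(3)); print(f(s.x).reshape(-1,2).round(1))
p=s.x
print('hinge',casepts(p,[-125,0,118]),'loop',casepts(p,[-143,0,77]),'tip',casepts(p,[strap(p[3],85,0)]))
s=state(); print(R.from_quat(np.r_[s['eef_rot'][1:],s['eef_rot'][0]]).as_matrix().round(3))
E
```

```text
[455.443 188.409   2.456   2.109]
[[-1.4 -2. ]
 [-2.   0.3]
 [-0.2  1.3]
 [ 1.3  0.2]
 [-0.4 -1. ]
 [ 0.6 -0. ]
 [-0.4  0.2]
 [ 1.  -0.2]
 [-0.3 -1.2]
 [ 3.7 -0.9]
 [-1.3 -0.5]]
hinge [[552.16963474 109.23193402 118.        ]] loop [[566.09826551  97.830476    77.        ]] tip [[608.63020731  63.01541363 161.60317636]]
[[-0.955  0.297  0.   ]
 [ 0.297  0.955  0.   ]
 [ 0.     0.    -1.   ]]
```

Call:
{"api": "move_arm", "payload": {
  "deltas": "-0.78 -0.63 0 0.88 0; -0.83 -0.56 0 0.88 0; -0.87 -0.49 0 0.88 0; -0.91 -0.41 0 0.88 0; -0.94 -0.34 0 0.88 0; -0.957 -0.289 0 0 0; -0.957 -0.289 0 0 0; -0.957 -0.289 0 0 0",
  "force": 20
}}

```text
t: 1.52
tcp_pos: [381.9, 378.7, 264.0]
eef_rot: [0.0, 0.336, 0.942, 0.0]
wrist_force: [0.8, -0.1, -0.5]
gripper_width: 0.419
```

Call:
{"api": "move_arm", "payload": {
  "deltas": "-1 -0.31 0 0 0; -1 -0.31 0 0 0; -1 -0.31 0 0 0; -1 -0.31 0 0 0; -1 -0.31 0.3 0 0; -1 -0.31 0.4 0 0; -1 -0.31 0.6 0 0; -1 -0.31 0.6 0 0"
}}

```text
t: 2.18
tcp_pos: [558.0, 113.4, 196.3]
eef_rot: [0.001, 0.336, 0.942, 0.001]
wrist_force: [0.1, 0.9, -0.6]
gripper_width: 0.004
```

```bash
cat >> h.py <<'E'
CP=np.array([455.44,188.41,2.456])
def rel(s=None):
    s=s or state(); q=s['eef_rot']; M=R.from_quat(np.r_[q[1:],q[0]]).as_matrix(); return s,M
def dz(s=None):
    s=s or state(); c,n=np.cos(CP[2]),np.sin(CP[2]); d=s['tcp_pos'][:2]-CP[:2]
    return dict(d=round(-120-(c*d[0]+n*d[1]),1), cy=round(-n*d[0]+c*d[1],1), tip=round(s['tcp_pos'][2]-25,1), F=s['wrist_force'].round(1), yaw=round(2*np.arctan2(s['eef_rot'][2],s['eef_rot'][1]),3), w=round(s['gripper_width']*88,1),t=round(s['t'],2))
E
python3 - <<'E'
from h import *
print(dz())
im=grab_frame("wrist");cv2.imwrite("pics/w1.png",im[:,:,::-1])
im=grab_frame("side");cv2.imwrite("pics/s1.png",im[:,:,::-1])
E
```

```text
{'d': np.float64(6.9), 'cy': np.float64(-6.9), 'tip': np.float64(171.3), 'F': array([ 0.1,  0.9, -0.6]), 'yaw': np.float64(2.455), 'w': 0.3, 't': 2.18}
```

View pics/w1.png

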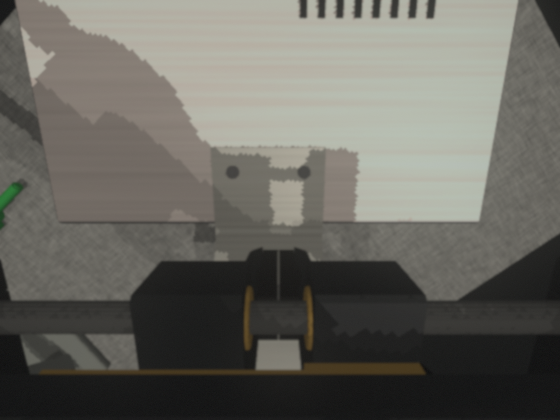

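View pics/s1.png

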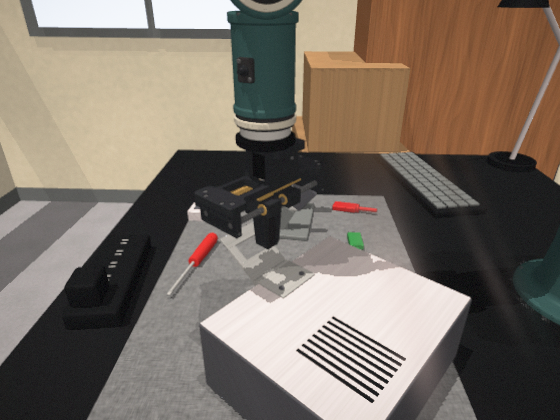

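The wrist view shows the hinge leaf between columns 212 and 323, centred at 268. The cover edge is at row 222, running level, so the yaw is right. I'll use the edge to check d.

```bash
python3 - <<'E'
from h import *
s=state();C=cam("wrist",s)
for px in [(62,222),(481,222),(212,148),(323,148)]:
    P=atz(C,px,120 if px[1]>200 else 123); c,n=np.cos(CP[2]),np.sin(CP[2]);d=P[:2]-CP[:2]
    print(px,P.round(1),'casex',(c*d[0]+n*d[1]).round(1),'casey',(-n*d[0]+c*d[1]).round(1))
E
```

```text
(62, 222) [460.8   9.2 120. ] casex -117.6 casey 135.3
(481, 222) [631.8 216.4 120. ] casex -118.7 casey -133.3
(212, 148) [488.4 116.  123. ] casex -71.3 casey 35.2
(323, 148) [530.3 166.7 123. ] casex -71.7 casey -30.6
```

```bash
python3 - <<'E'
from h import *
print(dz())
E
```

```text
{'d': np.float64(7.5), 'cy': np.float64(-3.8), 'tip': np.float64(167.2), 'F': array([-0.4,  1. , -0.4]), 'yaw': np.float64(2.451), 'w': 0.5, 't': 2.28}
```

Call:
{"api": "move_arm", "payload": {
  "deltas": "-0.46 -0.1 0.2 0 0; 0 0 0.25 0 0; 0 0 0.2 0 0; 0 0 0.2 0 0; 0 0 0.15 0 0; 0 0 0.1 0 0; 0 0 0 0 0"
}}

```text
t: 2.87
tcp_pos: [568.0, 101.2, 151.7]
eef_rot: [0.0, 0.336, 0.942, 0.0]
wrist_force: [0.5, 0.8, 0.0]
gripper_width: 0.004
```

```bash
python3 - <<'E'
from h import *
print(dz())
E
```

```text
{'d': np.float64(22.4), 'cy': np.float64(-3.8), 'tip': np.float64(126.7), 'F': array([0.5, 0.8, 0. ]), 'yaw': np.float64(2.457), 'w': 0.4, 't': 2.87}
```

Call:
{"api": "move_arm", "payload": {
  "deltas": "-0.27 -0.1 -0.2 0 0; -0.27 0 0 0 0; 0 0 0.35 0 0; 0.03 0 0.28 0 0; 0.1 0 0.2 0 0; 0.15 0 0.17 0 0; 0.2 0 0.11 0 0; 0 0 0 0 0"
}}

```text
t: 3.53
tcp_pos: [568.8, 95.3, 115.5]
eef_rot: [0.001, 0.336, 0.942, 0.0]
wrist_force: [3.4, -1.0, -1.2]
gripper_width: 0.004
```

```bash
python3 - <<'E'
from h import *
print(dz())
im=grab_frame("side");cv2.imwrite("pics/s2.png",cv2.resize(im[120:340,160:380,::-1],None,fx=2.7,fy=2.7))
E
```

```text
{'d': np.float64(26.7), 'cy': np.float64(0.3), 'tip': np.float64(90.5), 'F': array([ 3.4, -1. , -1.2]), 'yaw': np.float64(2.456), 'w': 0.3, 't': 3.53}
```

View pics/s2.png

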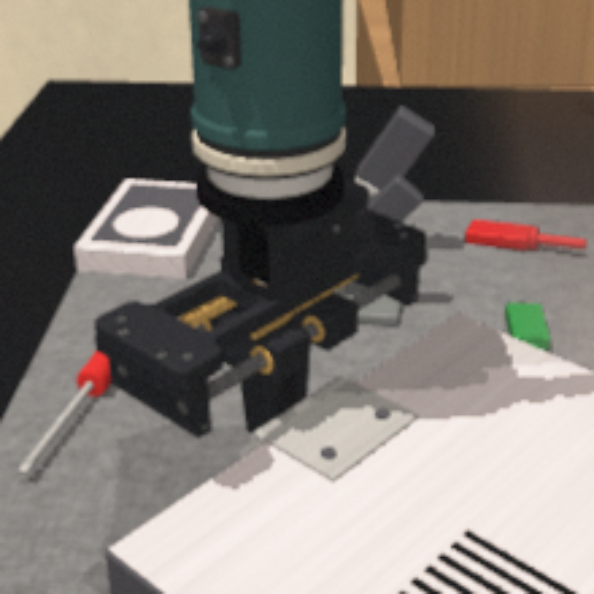

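Call:
{"api": "move_arm", "payload": {
  "deltas": "0.1 0 0.02 0 0; 0.1 0 0 0 0; 0.1 0 0 0 0; 0.05 0 0 0 0; 0 0 0 0 0"
}}

```text
t: 4.0
tcp_pos: [563.6, 99.5, 115.5]
eef_rot: [0.008, 0.335, 0.942, -0.001]
wrist_force: [22.5, -20.5, -14.8]
gripper_width: 0.009
```

```bash
python3 - <<'E'
from h import *
print(dz())
E
```

```text
{'d': np.float64(20.0), 'cy': np.float64(0.3), 'tip': np.float64(90.5), 'F': array([ 22.5, -20.5, -14.8]), 'yaw': np.float64(2.458), 'w': 0.8, 't': 4.0}
```

Call:
{"api": "move_arm", "payload": {
  "deltas": "-0.3 0 0 0 0; -1 0 -0.5 0 0; -1 0 -1 0 0; -0.6 0 -1 0 0.3; 0 0 0 0 0.3; 0 0 0 0 0.3"
}}

```text
t: 4.5
tcp_pos: [636.8, 40.3, 201.9]
eef_rot: [0.002, 0.337, 0.941, 0.001]
wrist_force: [-0.1, 0.1, -0.4]
gripper_width: 0.206
```

```bash
python3 - <<'E'
from h import *
print(dz())
im=grab_frame("wrist");cv2.imwrite("pics/w3.png",im[:,:,::-1])
im=grab_frame("top");cv2.imwrite("pics/t3.png",cv2.resize(im[150:280,120:260,::-1],None,fx=4.5,fy=4.5,interpolation=cv2.INTER_CUBIC))
E
```

```text
{'d': np.float64(114.2), 'cy': np.float64(-0.2), 'tip': np.float64(176.9), 'F': array([-0.1,  0.1, -0.4]), 'yaw': np.float64(2.454), 'w': 18.1, 't': 4.5}
```

View pics/w3.png

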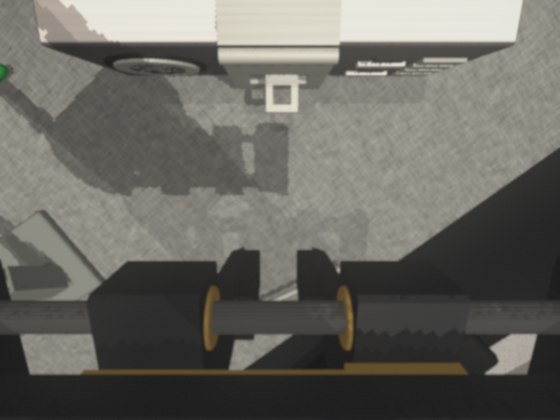

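View pics/t3.png

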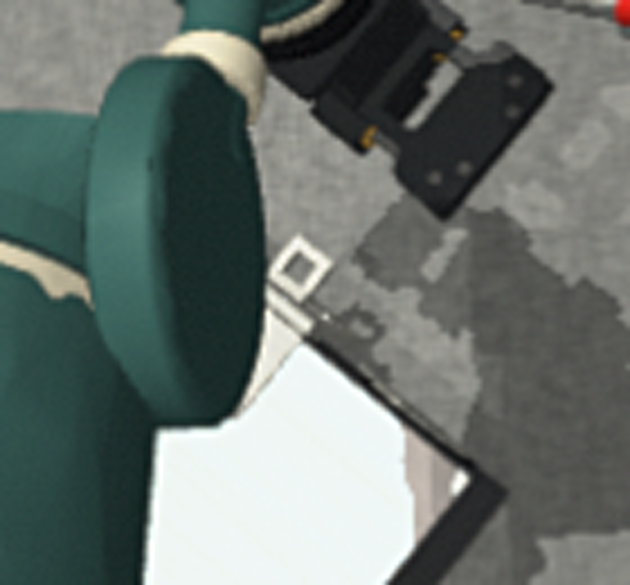

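Strap down with the staple sticking through. The hole shows at wrist pixel (282,94) and at (301,268) in the top-view crop. Next I'll locate it precisely.

```bash
python3 - <<'E'
from h import *
im=cv2.imread("pics/w3.png")
cv2.imwrite("pics/w3c.png",cv2.resize(im[30:130,210:350],None,fx=5.5,fy=5.5,interpolation=cv2.INTER_CUBIC))
s=state();C=cam("wrist",s)
def cc(P):
    c,n=np.cos(CP[2]),np.sin(CP[2]);d=P[:2]-CP[:2];return np.r_[-120-(c*d[0]+n*d[1]),-n*d[0]+c*d[1]].round(1)
for px,z in [((282,94),77),((265,112),77),((298,112),77),((282,112),77),((281,47),120),((42,42),120),((520,42),120)]:
    P=atz(C,px,z);print(px,P.round(1),cc(P))
P=atz(cam("top"),(186.9,209.6),77);print('top',P.round(1),cc(P)); print(dz(s))
E
```

```text
(282, 94) [564.7 101.2  77. ] [19.8 -1.7]
(265, 112) [566.4  83.7  77. ] [32.2 10.8]
(298, 112) [581.7 102.4  77. ] [ 32.2 -13.4]
(282, 112) [574.3  93.4  77. ] [32.2 -1.7]
(281, 47) [547.7 113.7 120. ] [-1.3 -0.6]
(42, 42) [459.1   9.9 120. ] [ -4.2 135.9]
(520, 42) [632.  220.7 120. ] [  -3.8 -136.8]
top [566.7  98.2  77. ] [23.2 -0.6]
{'d': np.float64(110.8), 'cy': np.float64(1.3), 'tip': np.float64(172.8), 'F': array([ 0.2,  0.3, -0.4]), 'yaw': np.float64(2.455), 'w': 25.6, 't': 4.6}
```

View pics/w3c.png

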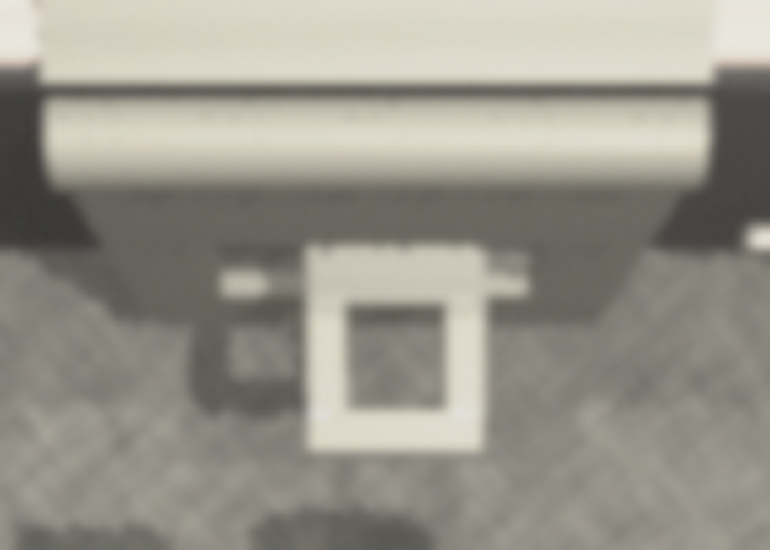

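```bash
python3 - <<'E'
from h import *
s=state();C=cam("wrist",s)
im=grab_frame("wrist");cv2.imwrite("pics/w4c.png",cv2.resize(im[10:150,190:370,::-1],None,fx=4.4,fy=4.2,interpolation=cv2.INTER_CUBIC))
print(dz(s),dz())
E
```

```text
{'d': np.float64(110.8), 'cy': np.float64(1.3), 'tip': np.float64(172.8), 'F': array([ 0.2,  0.3, -0.4]), 'yaw': np.float64(2.455), 'w': 25.6, 't': 4.6} {'d': np.float64(110.1), 'cy': np.float64(1.6), 'tip': np.float64(171.8), 'F': array([0.6, 0.6, 0.1]), 'yaw': np.float64(2.456), 'w': 26.0, 't': 4.65}
```

View pics/w4c.png

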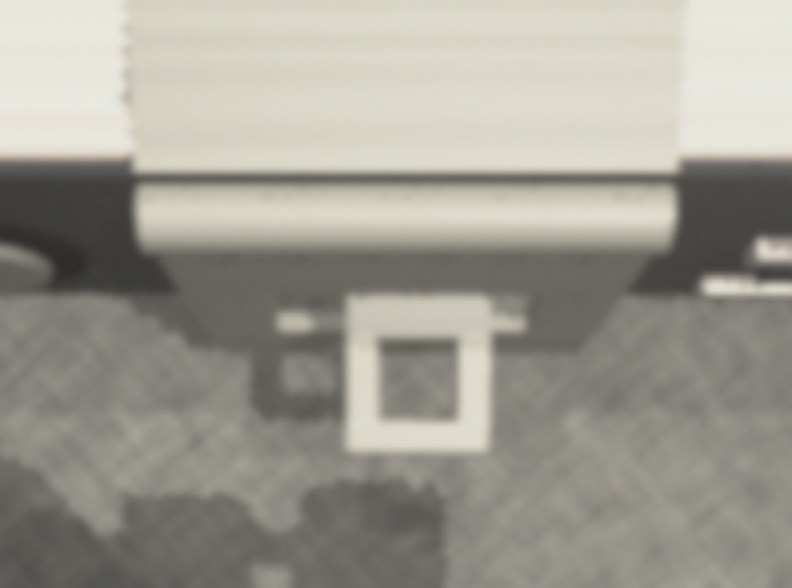

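```bash
python3 - <<'E'
from h import *
s=state();C=cam("wrist",s)
def cc(P):
    c,n=np.cos(CP[2]),np.sin(CP[2]);d=P[:2]-CP[:2];return np.r_[-120-(c*d[0]+n*d[1]),-n*d[0]+c*d[1]].round(1)
for nm,px,z in [('holeL',(380,380),77),('holeR',(458,380),77),('top',(418,340),77),('bot',(418,422),77),('outer edge',(418,453),77),('edgeL',(345,395),77),('edgeR',(490,395),77),('strap low',(195,352),33),('strap low',(580,352),33),('hingeL',(133,210),120),('hingeR',(679,210),120),('cover',(128,160),120),('cover',(680,160),120)]:
    P=atz(C,(190+px[0]/4.4,10+px[1]/4.2),z);print(nm,P.round(1),cc(P))
E
```

```text
holeL [564.6  95.4  77. ] [23.4  2.8]
holeR [572.8 105.3  77. ] [ 23.4 -10. ]
top [563.6 104.3  77. ] [17.  -3.4]
bot [573.9  95.9  77. ] [30.3 -3.4]
outer edge [577.9  92.7  77. ] [35.4 -3.5]
edgeL [562.9  89.4  77. ] [25.9  8.6]
edgeR [578.  107.9  77. ] [ 25.9 -15.3]
strap low [534.9  73.1  33. ] [14.5 38.9]
strap low [582.1 130.7  33. ] [ 14.5 -35.5]
hingeL [530.   82.4 120. ] [ 4.8 34.8]
hingeR [575.3 137.6 120. ] [  4.9 -36.6]
cover [525.   86.1 120. ] [-1.4 35.2]
cover [570.3 141.4 120. ] [ -1.3 -36.4]
```

```bash
python3 - <<'E'
from h import *
s=state();C=cam("wrist",s)
for a in (0,.05,.1,.15,.2,.3):
    # shift frame: d offset -1, cy -0.8
    L=np.array([strap(a,85,35,2),strap(a,85,-35,2),strap(a,64,0,2),strap(a,64,22,2)]); L[:,1]-=.8; L[:,0]+=1
    q=proj(C,casepts(CP,L)); print(a,((q-[190,10])*[4.4,4.2]).round(0).tolist())
E
```

```text
0 [[218.0, 307.0], [583.0, 307.0], [401.0, 291.0], [277.0, 291.0]]
0.05 [[219.0, 330.0], [582.0, 329.0], [401.0, 310.0], [277.0, 310.0]]
0.1 [[219.0, 352.0], [582.0, 351.0], [401.0, 328.0], [278.0, 328.0]]
0.15 [[219.0, 373.0], [582.0, 373.0], [401.0, 345.0], [278.0, 345.0]]
0.2 [[219.0, 395.0], [581.0, 395.0], [401.0, 363.0], [278.0, 363.0]]
0.3 [[219.0, 437.0], [581.0, 436.0], [401.0, 397.0], [278.0, 397.0]]
```

The strap angle reads about 0.10 rad, too close to the 0.12 limit. The finger probably stopped on the hinge barrel. I'll push again lower down with the fingers open, straddling the staple.

Call:
{"api": "move_arm", "payload": {
  "deltas": "0.5 0.1 0.6 0 0.5; 0.4 0 0.7 0 0.5; 0.3 0 0.75 0 0.5; 0 0 0.7 0 0.5; 0.2 0 0 0 0.5; 0.2 0 0 0 0.5; 0 0 0 0 0.5"
}}

```text
t: 5.23
tcp_pos: [585.5, 86.0, 88.6]
eef_rot: [-0.001, 0.336, 0.942, -0.0]
wrist_force: [-0.4, 0.3, 0.4]
gripper_width: 0.5
```

```bash
python3 - <<'E'
from h import *
print(dz())
im=grab_frame("wrist");cv2.imwrite("pics/w5.png",im[:,:,::-1])
E
```

```text
{'d': np.float64(45.5), 'cy': np.float64(-3.1), 'tip': np.float64(63.6), 'F': array([-0.4,  0.3,  0.4]), 'yaw': np.float64(2.457), 'w': 44.0, 't': 5.23}
```

View pics/w5.png

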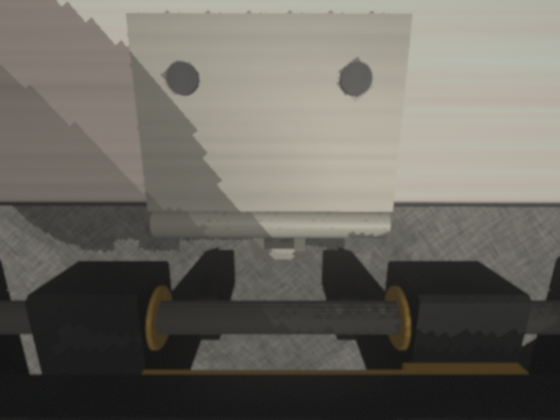

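The fingers straddle the staple, which shows at (282,250) between finger columns 235 and 323. Pushing in.

Call:
{"api": "move_arm", "payload": {
  "deltas": "0.3 0 0 0 0.5; 0.2 0 0 0 0.5; 0.1 0 0 0 0.5; 0.08 0 0 0 0.5; 0.05 0 0 0 0.5; 0 0 0 0 0.5"
}}

```text
t: 5.78
tcp_pos: [566.8, 102.4, 89.8]
eef_rot: [0.003, 0.336, 0.942, 0.0]
wrist_force: [4.8, -4.9, -1.0]
gripper_width: 0.498
```

```bash
python3 - <<'E'
from h import *
print(dz())
E
```

```text
{'d': np.float64(20.6), 'cy': np.float64(-3.9), 'tip': np.float64(64.8), 'F': array([ 4.8, -4.9, -1. ]), 'yaw': np.float64(2.457), 'w': 43.8, 't': 5.78}
```

Call:
{"api": "move_arm", "payload": {
  "deltas": "0.06 0 0 0 0.5; 0 0 0 0 0.5; -0.3 0 0 0 0.5; -1 0 -0.5 0 0.5; -1 0 -1 0 0.8; -0.3 0 -1 0 1; 0 0 -0.5 0 1; 0 0 0 0 1"
}}

```text
t: 6.45
tcp_pos: [637.7, 46.7, 203.7]
eef_rot: [0.005, 0.337, 0.942, 0.002]
wrist_force: [-0.1, -0.5, 0.0]
gripper_width: 0.774
```

Call:
{"api": "move_arm", "payload": {
  "deltas": "0 0 0 0 1; 0 0 0 0 1"
}}

```text
t: 6.62
tcp_pos: [632.0, 47.5, 195.4]
eef_rot: [-0.001, 0.336, 0.942, -0.0]
wrist_force: [-0.3, 0.4, -0.4]
gripper_width: 0.933
```

```bash
python3 - <<'E'
from h import *
s=state();C=cam("wrist",s)
im=grab_frame("wrist");cv2.imwrite("pics/w6c.png",cv2.resize(im[10:150,190:370,::-1],None,fx=4.4,fy=4.2,interpolation=cv2.INTER_CUBIC))
print(dz(s),s['dq'].round(3))
for a in (0,.05,.1,.15):
    L=np.array([strap(a,85,35,2),strap(a,85,-35,2),strap(a,64,0,2),strap(a,64,22,2)]); L[:,1]-=.8; L[:,0]+=1
    q=proj(C,casepts(CP,L)); print(a,((q-[190,10])*[4.4,4.2]).round(0).tolist())
E
```

```text
{'d': np.float64(105.9), 'cy': np.float64(-2.7), 'tip': np.float64(170.4), 'F': array([-0.3,  0.4, -0.4]), 'yaw': np.float64(2.456), 'w': 82.1, 't': 6.62} [0.006 0.016 0.026 0.    0.002 0.001]
0 [[194.0, 327.0], [560.0, 327.0], [376.0, 313.0], [251.0, 313.0]]
0.05 [[195.0, 349.0], [559.0, 349.0], [376.0, 331.0], [252.0, 331.0]]
0.1 [[195.0, 372.0], [559.0, 371.0], [376.0, 349.0], [252.0, 349.0]]
0.15 [[196.0, 393.0], [559.0, 393.0], [376.0, 367.0], [252.0, 367.0]]
```

View pics/w6c.png

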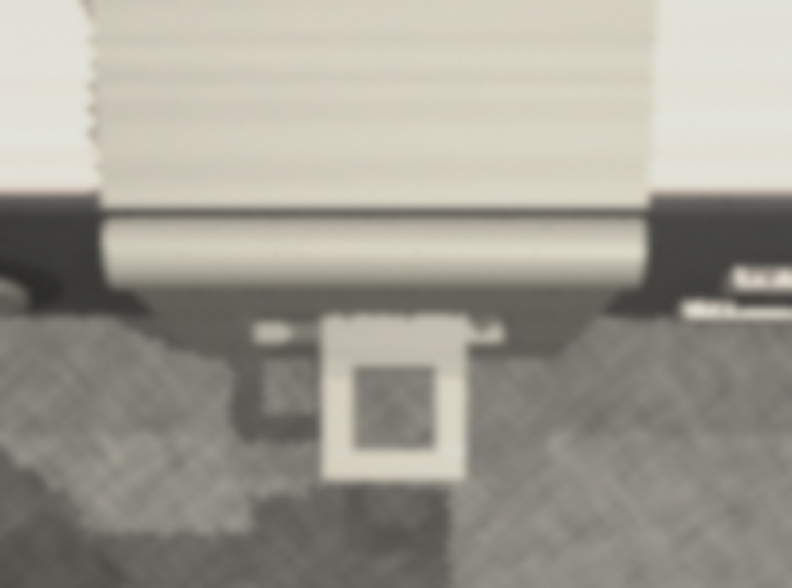

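```bash
python3 - <<'E'
from h import *
s=state();C=cam("wrist",s)
def cc(P):
    c,n=np.cos(CP[2]),np.sin(CP[2]);d=P[:2]-CP[:2];return np.r_[-120-(c*d[0]+n*d[1]),-n*d[0]+c*d[1]].round(1)
P=atz(C,(190+395.5/4.4,10+408/4.2),77);print('hole',P,cc(P))
T=cam("top");S=cam("side")
a=(321.4,241.9);b=(312.2,190.5)
X=tri([ray(T,a),ray(S,b)]);print(X,proj(T,X),proj(S,X))
# model: rim, axis
th=-.115;h=np.array([-np.cos(th),-np.sin(th)])
for sl in (0,6,36,66):
    for lean in (.7,):
        Q=np.r_[np.array([528.7,-199.7])+h*sl*np.sin(lean),64+sl*np.cos(lean)]; print(sl,Q.round(1),proj(T,Q).round(1),proj(S,Q).round(1))
E
```

```text
hole [568.85191136 100.43844829  77.        ] [23.5 -3.7]
[ 485.2764191  -194.50809793  109.76468137] [[321.39653986 241.95268692]] [[312.15041867 190.49212065]]
0 [ 528.7 -199.7   64. ] [[321.9 224.4]] [[292.  207.5]]
6 [ 524.9 -199.3   68.6] [[321.9 225.8]] [[293.7 205.8]]
36 [ 505.7 -197.    91.5] [[321.8 233.3]] [[302.6 197.3]]
66 [ 486.5 -194.8  114.5] [[321.7 241.1]] [[311.7 188.5]]
```

```bash
cat >> h.py <<'E'
def plan(target, yaw, n, nturn=None, s=None):
    """rows in tool units for tcp target (world), final yaw of tool x"""
    s=s or state(); y0=2*np.arctan2(s['eef_rot'][2],s['eef_rot'][1]); p=s['tcp_pos']
    dy=(yaw-y0+np.pi)%(2*np.pi)-np.pi; nturn=nturn or n
    for i in range(n):
        a=y0+dy*min(i,nturn)/nturn
        w=(np.array(target)-p)/n; c,q=np.cos(a),np.sin(a)
        print(np.round([ (c*w[0]+q*w[1])/40, (q*w[0]-c*w[1])/40, -w[2]/40, (-np.degrees(dy)/5/nturn if i<nturn else 0)],3))
E
python3 - <<'E'
from h import *
plan([496,-196,185],3.027,8); print(dz())
E
```

```text
[-0.154 -0.857  0.03  -0.818]
[-0.093 -0.866  0.03  -0.818]
[-0.031 -0.87   0.03  -0.818]
[ 0.031 -0.87   0.03  -0.818]
[ 0.093 -0.866  0.03  -0.818]
[ 0.155 -0.857  0.03  -0.818]
[ 0.216 -0.844  0.03  -0.818]
[ 0.275 -0.826  0.03  -0.818]
{'d': np.float64(105.4), 'cy': np.float64(-2.4), 'tip': np.float64(169.5), 'F': array([ 0.4,  0.4, -0.3]), 'yaw': np.float64(2.456), 'w': 85.9, 't': 6.67}
```

Call:
{"api": "move_arm", "payload": {
  "deltas": "-0.15 -0.86 0 -0.82 0.5; -0.09 -0.87 0 -0.82 0.5; -0.03 -0.87 0 -0.82 0.5; 0.03 -0.87 0 -0.82 0.5; 0.09 -0.87 0 -0.82 0.5; 0.15 -0.86 0 -0.82 0.5; 0.22 -0.84 0 -0.82 0.5; 0.27 -0.83 0 -0.82 0.5"
}}

```text
t: 7.33
tcp_pos: [495.1, -196.7, 194.2]
eef_rot: [-0.002, 0.054, 0.999, 0.001]
wrist_force: [-0.2, -0.6, 0.1]
gripper_width: 0.501
```

Call:
{"api": "move_arm", "payload": {
  "deltas": "0 0 0 0 0.5; 0 0 0 0 0.5"
}}

```text
t: 7.5
tcp_pos: [495.5, -197.0, 194.5]
eef_rot: [-0.002, 0.059, 0.998, 0.001]
wrist_force: [-0.2, -0.2, 0.0]
gripper_width: 0.496
```

```bash
python3 - <<'E'
from h import *
s=state();print(s['tcp_pos'],dz(s)); C=cam("wrist",s)
im=grab_frame("wrist");cv2.imwrite("pics/w7.png",im[:,:,::-1])
for sl in (6,36,66):
    th=-.115;h=np.array([-np.cos(th),-np.sin(th)])
    Q=np.r_[np.array([528.7,-199.7])+h*sl*np.sin(.7),64+sl*np.cos(.7)]; print(sl,Q,proj(C,Q).round(1))
E
```

```text
[ 495.54632521 -197.0288234   194.5154347 ] {'d': np.float64(155.1), 'cy': np.float64(273.0), 'tip': np.float64(169.5), 'F': array([-0.2, -0.2,  0. ]), 'yaw': np.float64(3.024), 'w': 43.7, 't': 7.5}
6 [ 524.86022506 -199.25646892   68.58905312] [[279.2 247.7]]
36 [ 505.66135034 -197.03881354   91.53431874] [[279.3 234.9]]
66 [ 486.46247563 -194.82115815  114.47958436] [[279.4 218.6]]
```

View pics/w7.png

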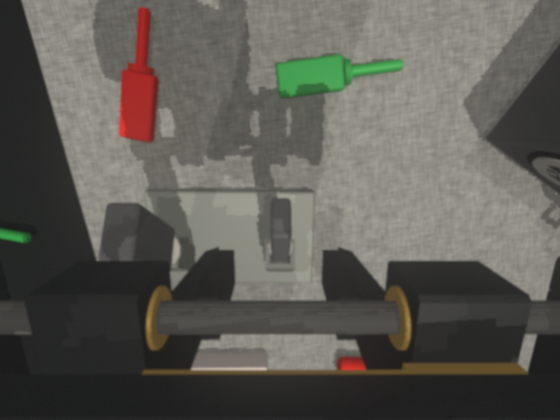

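The grey slim pin is centred between the fingers at col 281, rows 198–265. The big pin is off to the left at (135,245). Descending to grasp.

Call:
{"api": "move_arm", "payload": {
  "deltas": "0 0 0.7 0 0.5; 0 0 0.7 0 0.5; 0 0.03 0.5 0 0.5; 0 0 0.24 0 0.5; 0 0 0 0 0.3; 0 0 0 0 0.05; 0 0 0 0 0.05; 0 0 0 0 0.05",
  "force": 12
}}

```text
t: 8.22
tcp_pos: [499.2, -195.6, 112.6]
eef_rot: [0.001, 0.056, 0.998, -0.001]
wrist_force: [0.1, 0.0, -0.3]
gripper_width: 0.223
```

Call:
{"api": "move_arm", "payload": {
  "deltas": "0 0 0 0 0.05; 0 0 0 0 0.05"
}}

```text
t: 8.38
tcp_pos: [498.9, -195.8, 112.4]
eef_rot: [0.001, 0.057, 0.998, -0.0]
wrist_force: [1.0, 0.8, 1.5]
gripper_width: 0.158
```

```bash
python3 - <<'E'
from h import *
s=state();print(s['tcp_pos'],dz(s)); 
im=grab_frame("wrist");cv2.imwrite("pics/w8.png",im[:,:,::-1])
im=grab_frame("side");cv2.imwrite("pics/s8.png",cv2.resize(im[130:260,240:380,::-1],None,fx=4.5,fy=4.5,interpolation=cv2.INTER_CUBIC))
E
```

```text
[ 498.8684467  -195.81033991  112.41096201] {'d': np.float64(156.9), 'cy': np.float64(269.9), 'tip': np.float64(87.4), 'F': array([1. , 0.8, 1.5]), 'yaw': np.float64(3.028), 'w': 13.9, 't': 8.38}
```

View pics/w8.png

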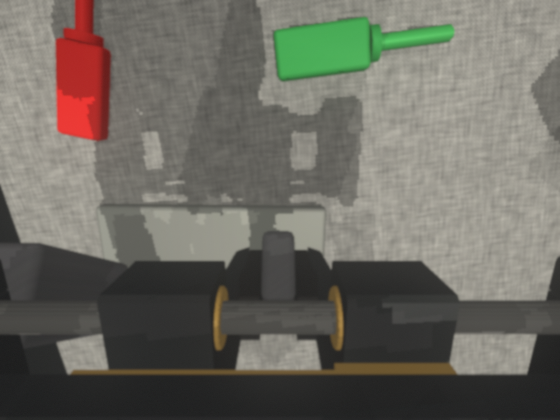

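View pics/s8.png

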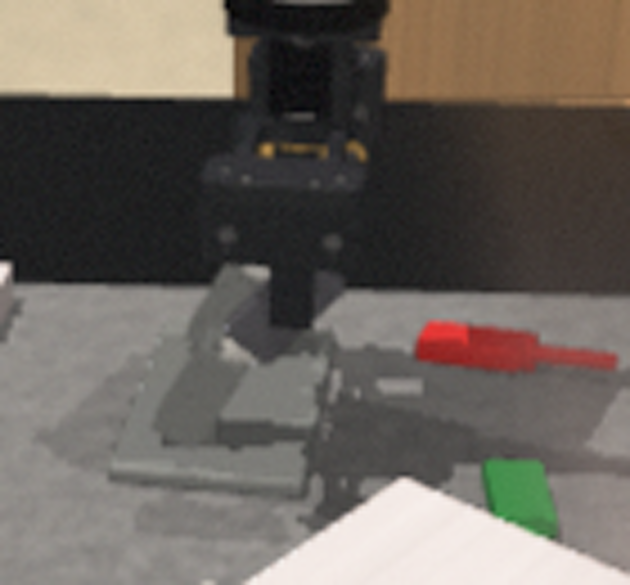

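The grip closed at 13.9 mm on the pin. Pulling it part-way along the socket axis.

Call:
{"api": "move_arm", "payload": {
  "deltas": "0.08 0 -0.15 0 0.05; 0.09 0 -0.155 0 0.05; 0.08 0 -0.155 0 0.05; 0.08 0 -0.155 0 0.05; 0 0 0 0 0.05",
  "force": 9
}}

```text
t: 8.9
tcp_pos: [484.3, -194.1, 136.9]
eef_rot: [0.0, 0.057, 0.998, -0.0]
wrist_force: [0.6, -0.5, -1.1]
gripper_width: 0.16
```

```bash
python3 - <<'E'
from h import *
s=state();print(s['tcp_pos'],dz(s)); 
im=grab_frame("side");cv2.imwrite("pics/s9.png",cv2.resize(im[130:260,240:380,::-1],None,fx=4.5,fy=4.5,interpolation=cv2.INTER_CUBIC))
E
```

```text
[ 484.29127035 -194.10763036  136.88668787] {'d': np.float64(144.5), 'cy': np.float64(277.8), 'tip': np.float64(111.9), 'F': array([ 0.6, -0.5, -1.1]), 'yaw': np.float64(3.028), 'w': 14.1, 't': 8.9}
```

View pics/s9.png

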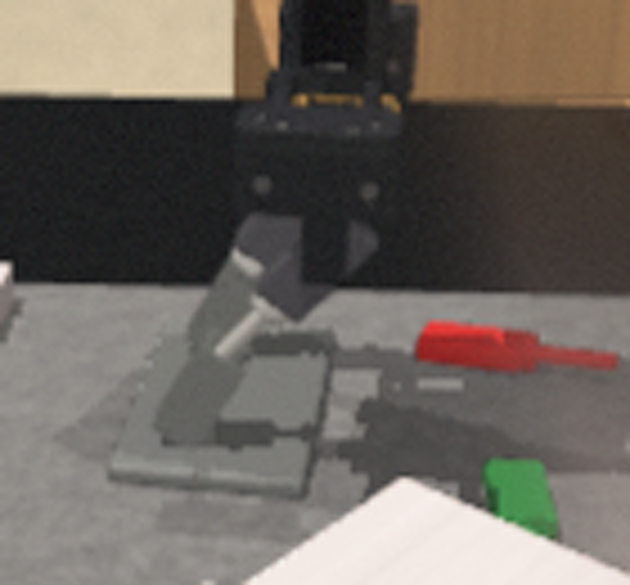

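Call:
{"api": "move_arm", "payload": {
  "deltas": "-0.2 0 -0.12 0 0.05; -0.2 0 -0.09 0 0.05; -0.2 0 -0.06 0 0.05; -0.2 0 -0.04 0 0.05; 0 0 0 0 0.05",
  "force": 9
}}

```text
t: 9.37
tcp_pos: [518.8, -198.0, 148.6]
eef_rot: [0.001, 0.056, 0.998, -0.0]
wrist_force: [0.0, -0.2, -1.6]
gripper_width: 0.157
```

```bash
python3 - <<'E'
from h import *
s=state();print(s['tcp_pos'],dz(s),s['torque']); 
im=grab_frame("side");cv2.imwrite("pics/s10.png",cv2.resize(im[130:260,240:380,::-1],None,fx=4.5,fy=4.5,interpolation=cv2.INTER_CUBIC))
E
```

```text
[ 518.80229298 -198.01471911  148.59925102] {'d': np.float64(173.7), 'cy': np.float64(259.0), 'tip': np.float64(123.6), 'F': array([ 0. , -0.2, -1.6]), 'yaw': np.float64(3.029), 'w': 13.8, 't': 9.37} [-0.01057724  0.00952886  0.05136978]
```

View pics/s10.png

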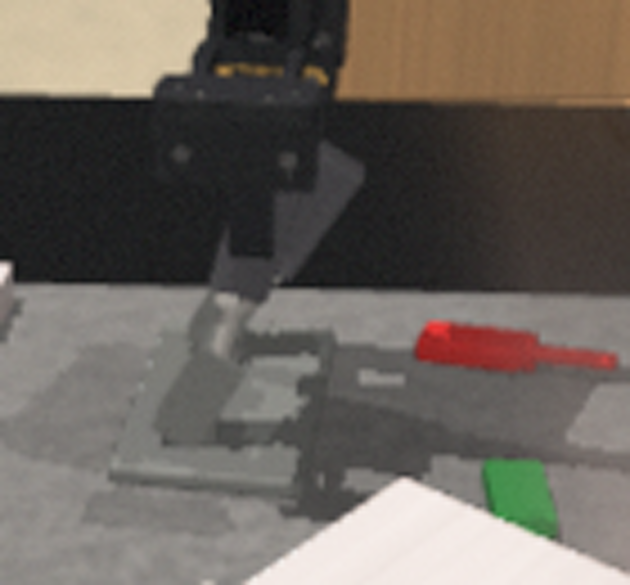

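```bash
python3 - <<'E'
from h import *
im=grab_frame("wrist");cv2.imwrite("pics/w11.png",im[:,:,::-1])
im=grab_frame("side");cv2.imwrite("pics/s11.png",cv2.resize(im[140:230,260:340,::-1],None,fx=8,fy=6.6,interpolation=cv2.INTER_CUBIC))
im=grab_frame("top");cv2.imwrite("pics/t11.png",im[:,:,::-1])
E
```

```text
(no output)
```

View pics/w11.png

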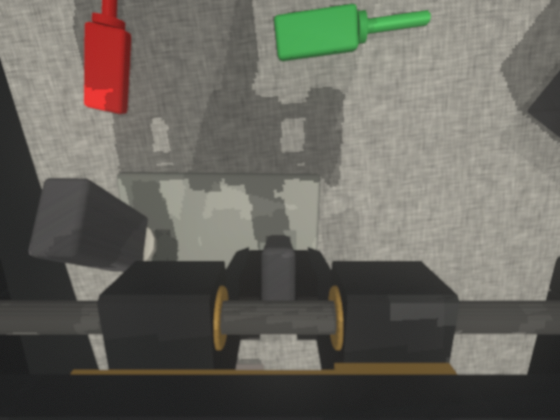

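View pics/s11.png

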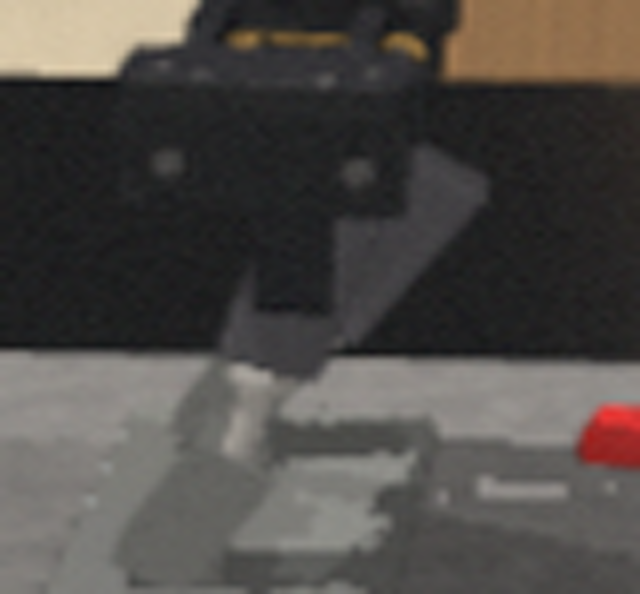

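View pics/t11.png

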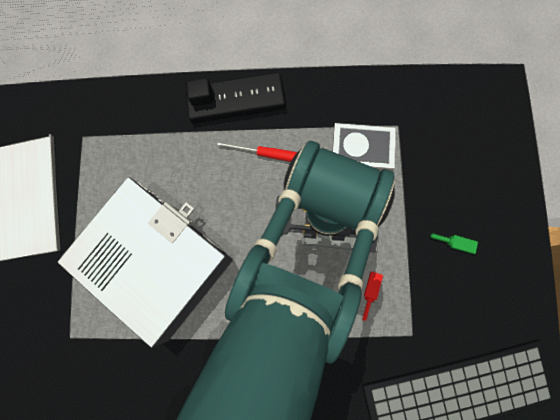

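In the side crop, the upper-right grip belongs to the big pin behind. The slim pin is the one under the finger, with its shaft from (265,385) to (235,450), leaning about 0.3 rad. Continuing the arc.

Call:
{"api": "move_arm", "payload": {
  "deltas": "-0.2 0 -0.02 0 0.05; -0.2 0 0 0 0.05; -0.15 0 0 0 0.05; 0 0 0 0 0.05",
  "force": 9
}}

```text
t: 9.9
tcp_pos: [539.2, -200.1, 148.9]
eef_rot: [-0.0, 0.057, 0.998, 0.0]
wrist_force: [-0.9, 1.0, 0.9]
gripper_width: 0.162
```

```bash
python3 - <<'E'
from h import *
s=state();print(s['tcp_pos'],dz(s),s['torque']); 
im=grab_frame("side");cv2.imwrite("pics/s12.png",cv2.resize(im[140:230,260:340,::-1],None,fx=8,fy=6.6,interpolation=cv2.INTER_CUBIC))
E
```

```text
[ 539.2095777  -200.14279406  148.86485202] {'d': np.float64(190.8), 'cy': np.float64(247.7), 'tip': np.float64(123.9), 'F': array([-0.9,  1. ,  0.9]), 'yaw': np.float64(3.028), 'w': 14.3, 't': 9.9} [0.15283285 0.35013367 0.02490319]
```

View pics/s12.png

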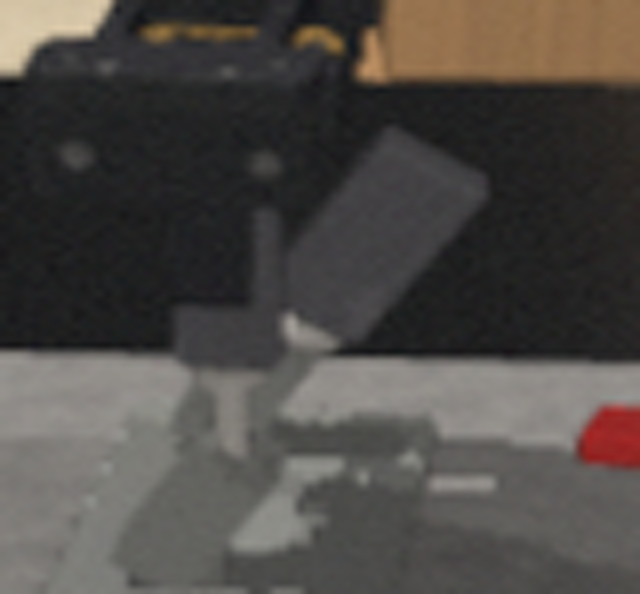

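The pin now stands about upright (shaft at col 235, rows 375–455). I'll firm the grip and lift it out.

Call:
{"api": "move_arm", "payload": {
  "deltas": "0 0 0 0 0.05; 0 0 -0.3 0 0.05; 0 0 -0.6 0 0.05; 0 0 -0.8 0 0.05; 0 0 -0.3 0 0.05; 0 0 0 0 0.05; 0 0 0 0 0.05",
  "force": 25
}}

```text
t: 10.53
tcp_pos: [538.9, -200.3, 229.8]
eef_rot: [0.001, 0.057, 0.998, -0.001]
wrist_force: [0.8, -0.4, -1.4]
gripper_width: 0.157
```

```bash
python3 - <<'E'
from h import *
s=state();print(s['tcp_pos'],dz(s),s['torque']); 
im=grab_frame("side");cv2.imwrite("pics/s13.png",cv2.resize(im[90:230,240:360,::-1],None,fx=5,fy=4.2,interpolation=cv2.INTER_CUBIC))
im=grab_frame("wrist");cv2.imwrite("pics/w13.png",im[:,:,::-1])
E
```

```text
[ 538.88211136 -200.33081724  229.79534076] {'d': np.float64(190.7), 'cy': np.float64(248.1), 'tip': np.float64(204.8), 'F': array([ 0.8, -0.4, -1.4]), 'yaw': np.float64(3.028), 'w': 13.8, 't': 10.53} [ 0.07697321  0.02248892 -0.02739289]
```

View pics/s13.png

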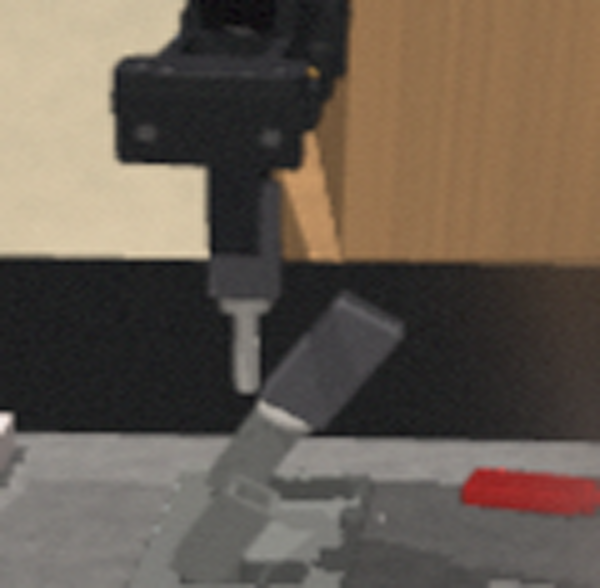

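View pics/w13.png

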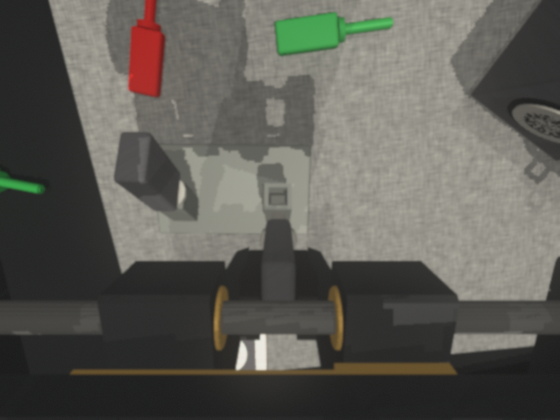

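```bash
python3 - <<'E'
from h import *
S=cam("side");s=state();print(s['tcp_pos'])
for nm,px in [('foot',(249,393)),('shafttop',(243,312)),('shaftTopL',(232,312)),('shaftTopR',(257,312)),('footL',(237,385)),('footR',(260,385)),('collarL',(217,297)),('collarR',(272,297)),('gripL',(210,280)),('gripR',(279,280)),('gripTR',(279,185)),('finL',(209,240)),('finR',(264,240)),('fintip',(237,256))]:
    p,d=ray(S,(240+px[0]/5,90+px[1]/4.2)); P=p+d*(-200.-p[1])/d[1]; print(nm,P.round(1),(P-s['tcp_pos']).round(1))
E
```

```text
[ 537.32327386 -199.64795742  227.09914918]
foot [ 534.3 -200.   122.7] [  -3.    -0.4 -104.4]
shafttop [ 537.4 -200.   167.7] [  0.1  -0.4 -59.4]
shaftTopL [ 542.1 -200.   167.6] [  4.8  -0.4 -59.5]
shaftTopR [ 531.5 -200.   167.9] [ -5.9  -0.4 -59.2]
footL [ 539.6 -200.   127.2] [  2.3  -0.4 -99.9]
footR [ 529.6 -200.   127.4] [ -7.7  -0.4 -99.7]
collarL [ 548.5 -200.   175.6] [ 11.2  -0.4 -51.5]
collarR [ 525.2 -200.   176.1] [-12.1  -0.4 -51. ]
gripL [ 551.5 -200.   184.7] [ 14.2  -0.4 -42.4]
gripR [ 522.4 -200.   185.2] [-14.9  -0.4 -41.9]
gripTR [ 523.3 -200.   234.4] [-14.   -0.4   7.3]
finL [ 552.  -200.   205.7] [ 14.7  -0.4 -21.4]
finR [ 529.1 -200.   206.1] [ -8.3  -0.4 -21. ]
fintip [ 540.2 -200.   197.6] [  2.9  -0.4 -29.5]
```

```bash
python3 - <<'E'
from h import *
plan([572.4,97.5,225],2.456,10); print(state()['joint_positions'].round(2))
E
```

```text
[-0.003  0.748  0.005  0.656]
[0.04  0.747 0.005 0.656]
[0.082 0.743 0.005 0.656]
[0.125 0.738 0.005 0.656]
[0.167 0.729 0.005 0.656]
[0.208 0.718 0.005 0.656]
[0.249 0.705 0.005 0.656]
[0.289 0.69  0.005 0.656]
[0.328 0.672 0.005 0.656]
[0.366 0.653 0.005 0.656]
[-0.4   0.1   1.86  0.    1.18 -1.86]
```

Call:
{"api": "move_arm", "payload": {
  "deltas": "0 0.75 0 0.65 0.05; 0.04 0.75 0 0.65 0.05; 0.08 0.74 0 0.65 0.05; 0.12 0.74 0 0.66 0.05; 0.17 0.73 0 0.66 0.05; 0.21 0.72 0 0.66 0.05; 0.25 0.7 0 0.66 0.05; 0.29 0.69 0 0.66 0.05",
  "force": 25
}}

```text
t: 11.3
tcp_pos: [564.6, 39.2, 226.2]
eef_rot: [-0.002, 0.283, 0.959, -0.001]
wrist_force: [-0.6, -0.0, -1.6]
gripper_width: 0.153
```

Call:
{"api": "move_arm", "payload": {
  "deltas": "0.33 0.67 0 0.65 0.05; 0.37 0.65 0 0.66 0.05; 0 0 0 0 0.05; 0 0 0 0 0.05",
  "force": 25
}}

```text
t: 11.63
tcp_pos: [571.5, 98.5, 226.3]
eef_rot: [-0.002, 0.335, 0.942, -0.001]
wrist_force: [0.1, -0.4, -1.4]
gripper_width: 0.153
```

```bash
python3 - <<'E'
from h import *
s=state();print(s['tcp_pos'],dz(s),s['torque']); C=cam("wrist",s)
im=grab_frame("wrist");cv2.imwrite("pics/w14.png",im[:,:,::-1])
im=grab_frame("top");cv2.imwrite("pics/t14.png",cv2.resize(im[130:270,120:260,::-1],None,fx=4.2,fy=4.2,interpolation=cv2.INTER_CUBIC))
im=grab_frame("side");cv2.imwrite("pics/s14.png",cv2.resize(im[60:300,160:340,::-1],None,fx=3.3,fy=2.5,interpolation=cv2.INTER_CUBIC))
print(proj(C,[568.8,100.4,77]))
E
```

```text
[571.47415616  98.47260989 226.34312976] {'d': np.float64(26.8), 'cy': np.float64(-3.8), 'tip': np.float64(201.3), 'F': array([ 0.1, -0.4, -1.4]), 'yaw': np.float64(2.459), 'w': 13.5, 't': 11.63} [-0.01628407  0.00487571  0.02070388]
[[278.1206444 203.2558507]]
```

View pics/w14.png

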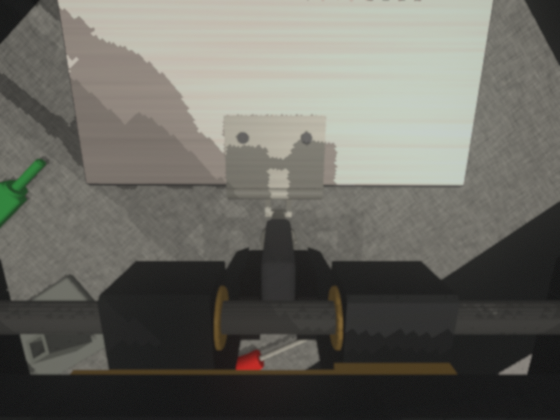

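View pics/t14.png

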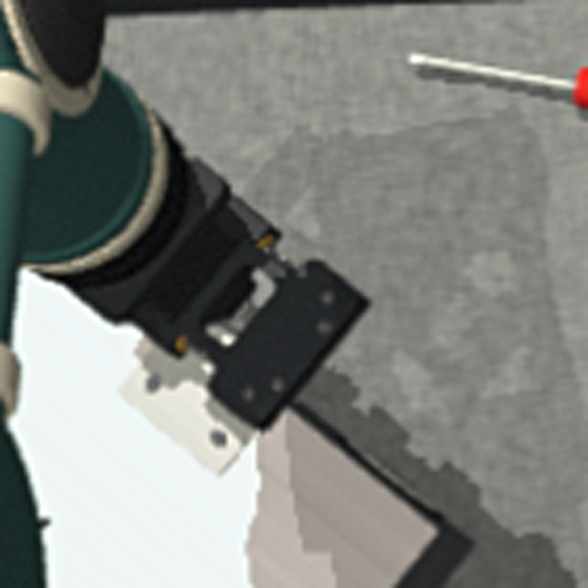

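View pics/s14.png

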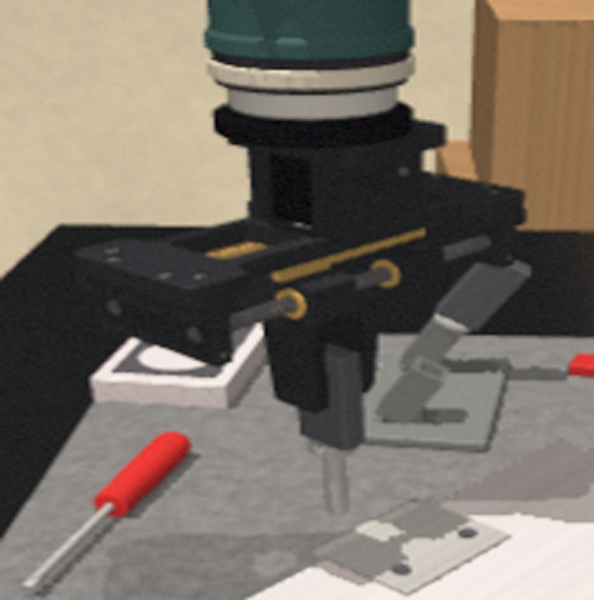

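```bash
python3 - <<'E'
from h import *
im=cv2.imread("pics/s14.png"); 
S=cam("side");s,M=rel();tc=np.array([571.47,98.47,226.34]);n=M[:,1]
for nm,px in [('foot',(339,514)),('footL',(327,507)),('footR',(350,507)),('shTop',(331,450)),('shTL',(320,455)),('shTR',(345,455))]:
    p,d=ray(S,(160+px[0]/3.3,60+px[1]/2.5)); P=p+d*(n@(tc-p))/(n@d); print(nm,P.round(1),'tool',(M.T@(P-tc)).round(1))
print(state()['tcp_pos'])
cv2.imwrite("pics/s14c.png",cv2.resize(im[380:600,230:420],None,fx=3.5,fy=2.6))
E
```

```text
foot [567.5 101.5 123.3] tool [  4.9  -0.  103.1]
footL [573.4  96.6 124.7] tool [ -2.8  -0.  101.6]
footR [561.9 106.  131.9] tool [12.1  0.  94.4]
shTop [570.3  99.3 167.5] tool [ 1.3 -0.  58.8]
shTL [575.8  94.7 160.9] tool [-5.8 -0.  65.4]
shTR [563.6 104.7 167.8] tool [10.  -0.  58.6]
[571.94790532  96.31789899 227.38741866]
```

View pics/s14c.png

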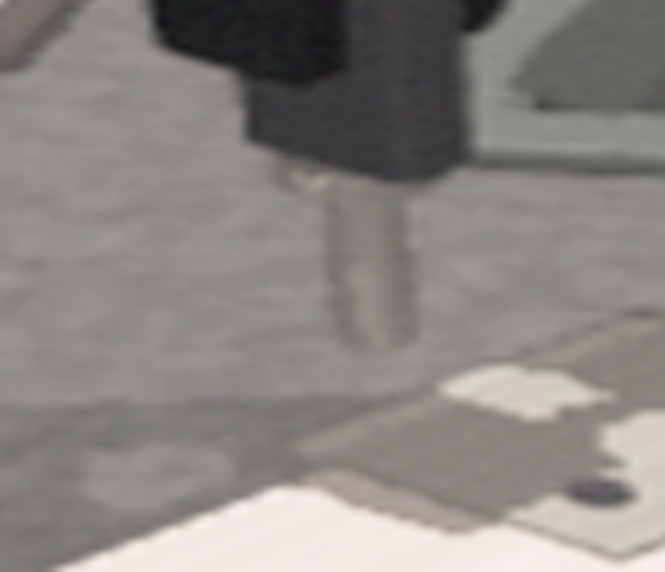

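Call:
{"api": "move_arm", "payload": {
  "deltas": "0 0.02 0.3 0 0.05; 0 0 0.4 0 0.05; 0 0 0.2 0 0.05; 0 0 0 0 0.05; 0 0 0 0 0.05; 0 0 0 0 0.05",
  "force": 25
}}

```text
t: 12.28
tcp_pos: [573.5, 97.4, 193.0]
eef_rot: [0.0, 0.336, 0.942, 0.0]
wrist_force: [-0.3, -0.1, -0.7]
gripper_width: 0.153
```

```bash
python3 - <<'E'
from h import *
for i in range(2):
    s=state();print(s['tcp_pos'],dz(s)); im=grab_frame("wrist")
cv2.imwrite("pics/w15.png",cv2.resize(im[150:310,200:360,::-1],None,fx=3.7,fy=3.7,interpolation=cv2.INTER_CUBIC))
im=grab_frame("side");cv2.imwrite("pics/s15.png",cv2.resize(im[200:310,210:330,::-1],None,fx=5,fy=5,interpolation=cv2.INTER_CUBIC))
E
```

```text
[573.48411518  97.446355   193.0119437 ] {'d': np.float64(29.0), 'cy': np.float64(-4.3), 'tip': np.float64(168.0), 'F': array([-0.3, -0.1, -0.7]), 'yaw': np.float64(2.455), 'w': 13.5, 't': 12.28}
[573.76352137  97.5988275  193.47580059] {'d': np.float64(29.1), 'cy': np.float64(-4.6), 'tip': np.float64(168.5), 'F': array([-0. ,  0.2, -0.3]), 'yaw': np.float64(2.455), 'w': 13.6, 't': 12.33}
```

View pics/w15.png

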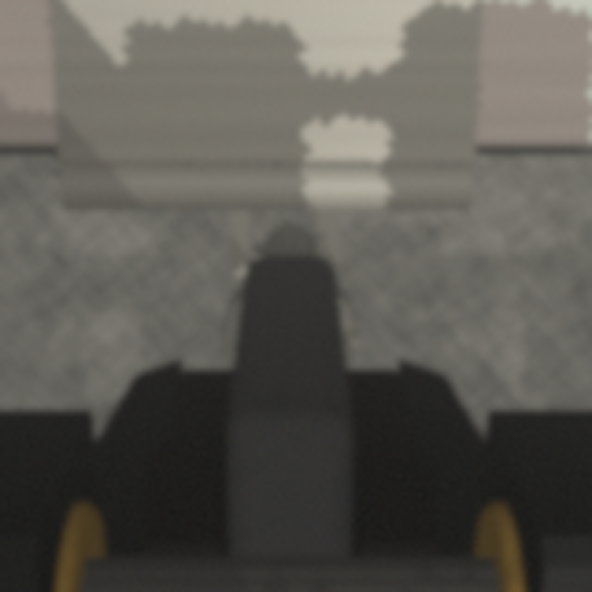

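View pics/s15.png

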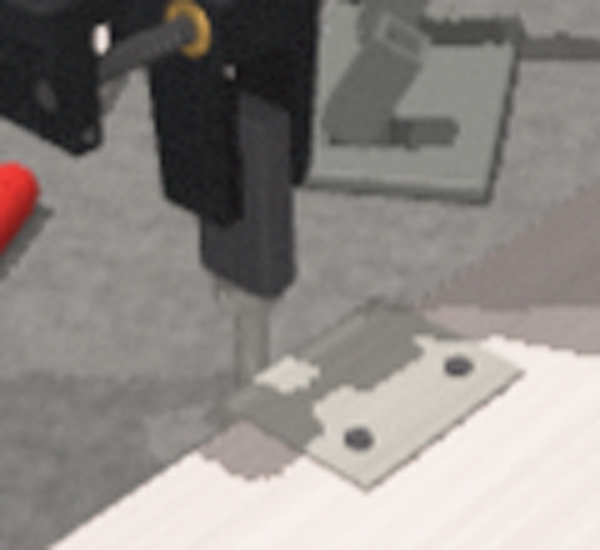

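Call:
{"api": "move_arm", "payload": {
  "deltas": "0.02 -0.015 0.1 0 0.05; 0 0 0.1 0 0.05; 0 0 0.08 0 0.05; 0 0 0.08 0 0.05; 0 0 0 0 0.05"
}}

```text
t: 12.85
tcp_pos: [571.5, 97.8, 177.2]
eef_rot: [-0.001, 0.336, 0.942, -0.0]
wrist_force: [0.2, 0.3, -0.7]
gripper_width: 0.156
```

```bash
python3 - <<'E'
from h import *
s=state();print(s['tcp_pos'],dz(s),s['torque'])
E
```

```text
[571.48230566  97.84515064 177.19742033] {'d': np.float64(27.2), 'cy': np.float64(-3.4), 'tip': np.float64(152.2), 'F': array([ 0.2,  0.3, -0.7]), 'yaw': np.float64(2.456), 'w': 13.8, 't': 12.85} [-0.07190876  0.01519696 -0.0241837 ]
```

Call:
{"api": "move_arm", "payload": {
  "deltas": "0 0 0.07 0 0.05; 0 0 0.07 0 0.05; 0 0 0.07 0 0.05; 0 0 0 0 0.05"
}}

```text
t: 13.18
tcp_pos: [572.6, 97.7, 169.6]
eef_rot: [0.0, 0.336, 0.942, -0.0]
wrist_force: [2.3, -1.1, -2.1]
gripper_width: 0.154
```

```bash
python3 - <<'E'
from h import *
s=state();print(s['tcp_pos'],dz(s),s['torque'])
E
```

```text
[572.5821048   97.66713607 169.59373758] {'d': np.float64(28.1), 'cy': np.float64(-3.9), 'tip': np.float64(144.6), 'F': array([ 2.3, -1.1, -2.1]), 'yaw': np.float64(2.456), 'w': 13.6, 't': 13.18} [-0.23444434 -0.25888875 -0.04057254]
```

Call:
{"api": "move_arm", "payload": {
  "deltas": "-0.03 0 0.06 0 0.05; 0 0 0.1 0 0.05; 0 0 0.1 0 0.05; 0 0 0.1 0 0.05; 0 0 0 0 0.05"
}}

```text
t: 13.6
tcp_pos: [572.2, 97.0, 154.1]
eef_rot: [-0.001, 0.336, 0.942, -0.001]
wrist_force: [-1.0, -0.8, -0.9]
gripper_width: 0.158
```

```bash
python3 - <<'E'
from h import *
s=state();print(s['tcp_pos'],dz(s),s['torque'])
E
```

```text
[572.1545688  97.0447075 154.0812691] {'d': np.float64(28.2), 'cy': np.float64(-3.2), 'tip': np.float64(129.1), 'F': array([-1. , -0.8, -0.9]), 'yaw': np.float64(2.456), 'w': 13.9, 't': 13.6} [-0.04370859  0.03978752  0.03661524]
```

Call:
{"api": "move_arm", "payload": {
  "deltas": "0 0 0.1 0 0.05; 0 0 0.1 0 0.05; 0 0 0.08 0 0.05; 0 0 0 0 0.05"
}}

```text
t: 13.93
tcp_pos: [572.5, 97.1, 143.3]
eef_rot: [-0.001, 0.336, 0.942, -0.0]
wrist_force: [-0.5, -0.9, -0.8]
gripper_width: 0.154
```

```bash
python3 - <<'E'
from h import *
s=state();print(s['tcp_pos'],dz(s),s['torque'])
im=grab_frame("side");cv2.imwrite("pics/s16.png",cv2.resize(im[200:310,210:330,::-1],None,fx=5,fy=5,interpolation=cv2.INTER_CUBIC))
im=grab_frame("wrist");cv2.imwrite("pics/w16.png",im[:,:,::-1])
E
```

```text
[572.51136494  97.06212985 143.33632732] {'d': np.float64(28.5), 'cy': np.float64(-3.4), 'tip': np.float64(118.3), 'F': array([-0.5, -0.9, -0.8]), 'yaw': np.float64(2.456), 'w': 13.6, 't': 13.93} [0.00871044 0.04324908 0.00463868]
```

View pics/s16.png

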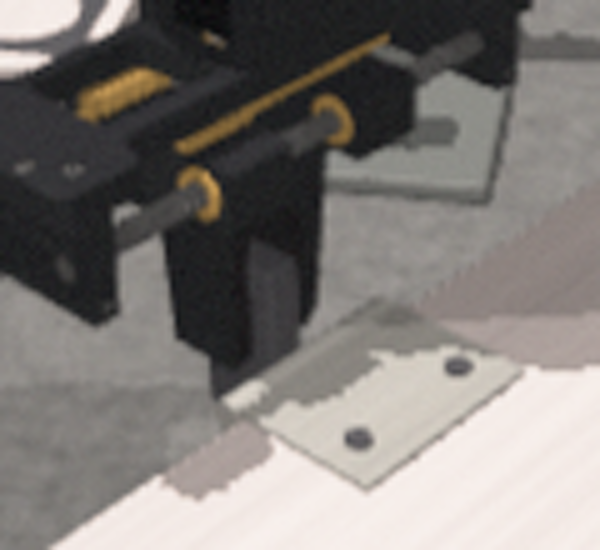

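View pics/w16.png

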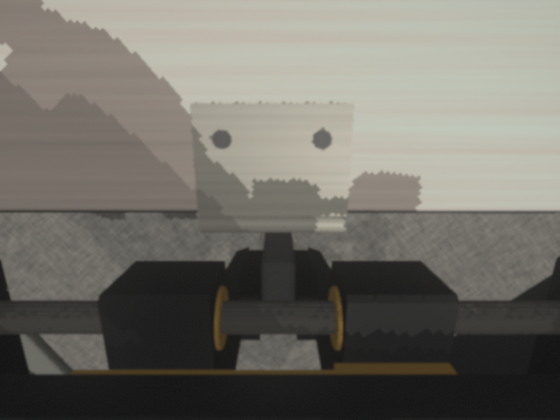

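Call:
{"api": "move_arm", "payload": {
  "deltas": "0 0 0.06 0 0.05; 0 0 0.06 0 0.05; 0 0 0 0 0.05"
}}

```text
t: 14.28
tcp_pos: [572.9, 97.1, 139.1]
eef_rot: [-0.0, 0.336, 0.942, -0.0]
wrist_force: [-0.4, -1.0, -1.5]
gripper_width: 0.155
```

```bash
python3 - <<'E'
from h import *
s=state();print(s['tcp_pos'],dz(s),s['torque'])
E
```

```text
[572.86052543  97.11347981 139.07826312] {'d': np.float64(28.7), 'cy': np.float64(-3.7), 'tip': np.float64(114.1), 'F': array([-0.4, -1. , -1.5]), 'yaw': np.float64(2.456), 'w': 13.7, 't': 14.28} [-0.04271925  0.00409195 -0.03802692]
```

Call:
{"api": "move_arm", "payload": {
  "deltas": "0 0 0.04 0 0.05; 0 0 0.04 0 0.05; 0 0 0 0 0.05"
}}

```text
t: 14.53
tcp_pos: [573.2, 97.2, 136.3]
eef_rot: [0.0, 0.336, 0.942, 0.0]
wrist_force: [-0.3, -0.4, -0.4]
gripper_width: 0.158
```

```bash
python3 - <<'E'
from h import *
s=state();print(s['tcp_pos'],dz(s),s['torque'])
E
```

```text
[573.19618066  97.16225716 136.26144548] {'d': np.float64(28.9), 'cy': np.float64(-3.9), 'tip': np.float64(111.3), 'F': array([-0.3, -0.4, -0.4]), 'yaw': np.float64(2.456), 'w': 13.9, 't': 14.53} [0.02434845 0.07402457 0.01678044]
```

Call:
{"api": "move_arm", "payload": {
  "deltas": "0 0 0.05 0 0.05; 0 0 0 0 0.05"
}}

```text
t: 14.7
tcp_pos: [573.4, 97.2, 135.9]
eef_rot: [0.0, 0.336, 0.942, 0.0]
wrist_force: [-3.7, 0.1, 6.7]
gripper_width: 0.157
```

```bash
python3 - <<'E'
from h import *
s=state();print(s['tcp_pos'],dz(s),s['torque'])
E
```

```text
[573.42667702  97.2162652  135.91680744] {'d': np.float64(29.1), 'cy': np.float64(-4.1), 'tip': np.float64(110.9), 'F': array([-3.7,  0.1,  6.7]), 'yaw': np.float64(2.456), 'w': 13.8, 't': 14.7} [-0.00450159  0.64447589  0.03600202]
```

The collar is seated, with 6.7 N of upward contact. Releasing and raising.

Call:
{"api": "move_arm", "payload": {
  "deltas": "0 0 0 0 0.25; 0 0 0 0 0.35; 0 0 0 0 0.45; 0 0 0 0 0.5; 0 0 -0.2 0 0.5; 0 0 -0.7 0 0.5; 0 0 -0.9 0 0.5; 0 0 -0.5 0 0.5"
}}

```text
t: 15.37
tcp_pos: [574.3, 97.3, 230.0]
eef_rot: [0.002, 0.336, 0.942, 0.001]
wrist_force: [0.9, 0.4, -0.2]
gripper_width: 0.497
```

Call:
{"api": "move_arm", "payload": {
  "deltas": "-0.7 0 -0.1 0 0.5; -0.9 0 0 0 0.5; -0.5 0 0 0 0.5; 0 0 0 0 0.5; 0 0 0 0 0.5"
}}

```text
t: 15.78
tcp_pos: [638.5, 43.3, 230.4]
eef_rot: [-0.0, 0.337, 0.942, 0.0]
wrist_force: [-0.0, 0.1, -0.5]
gripper_width: 0.498
```

```bash
python3 - <<'E'
from h import *
s=state();print(s['tcp_pos'],dz(s),s['torque']);C=cam("wrist",s)
im=grab_frame("wrist");cv2.imwrite("pics/w17.png",im[:,:,::-1])
im=grab_frame("side");cv2.imwrite("pics/s17.png",cv2.resize(im[180:310,190:330,::-1],None,fx=4.5,fy=4.5,interpolation=cv2.INTER_CUBIC))
print(proj(C,[[568.8,100.4,77],[568.8,100.4,143]]))
for a in (0,.05,.1,.15):
    L=np.array([strap(a,85,35,2),strap(a,85,-35,2)]); L[:,1]-=.8; L[:,0]+=1
    print(a,proj(C,casepts(CP,L)).round(1).tolist())
E
```

```text
[638.48471681  43.31733459 230.44610781] {'d': np.float64(113.5), 'cy': np.float64(-3.6), 'tip': np.float64(205.4), 'F': array([-0. ,  0.1, -0.5]), 'yaw': np.float64(2.454), 'w': 43.8, 't': 15.78} [-0.01629464 -0.01701138  0.03234577]
[[277.64224731  99.01481957]
 [277.53358077  89.76797265]]
0 [[237.5, 83.5], [311.8, 83.3]]
0.05 [[237.6, 88.3], [311.7, 88.1]]
0.1 [[237.7, 93.0], [311.6, 92.8]]
0.15 [[237.8, 97.7], [311.5, 97.5]]
```

View pics/w17.png

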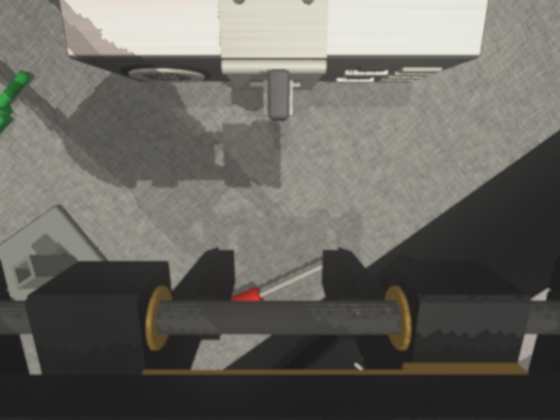

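View pics/s17.png

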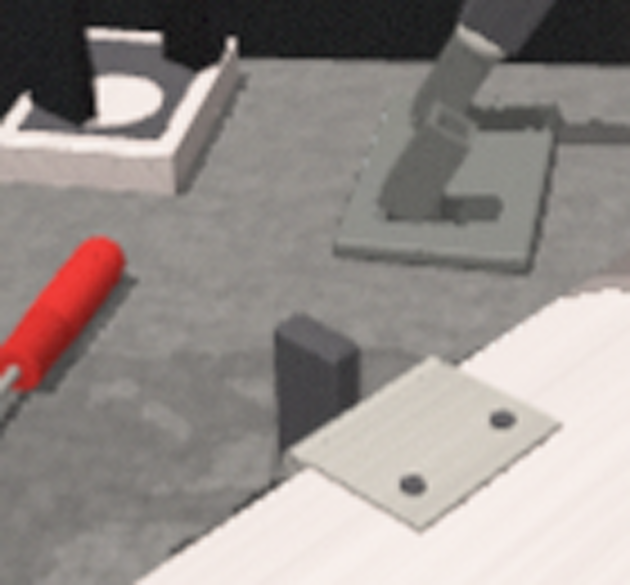

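The pin stands upright in the staple, at wrist (279,95) and side crop (318,385). Final enlarged check of the strap edge and pin height.

```bash
python3 - <<'E'
from h import *
im=cv2.imread("pics/w17.png");cv2.imwrite("pics/w17c.png",cv2.resize(im[40:140,210:350],None,fx=5.5,fy=5.5,interpolation=cv2.INTER_CUBIC))
T=cam("top");S=cam("side");im=grab_frame("top");cv2.imwrite("pics/t17.png",cv2.resize(im[150:290,120:260,::-1],None,fx=4.2,fy=4.2,interpolation=cv2.INTER_CUBIC))
# expected grip top centre in side crop
c=casepts(CP,[[-143.5,-3.7,z] for z in (143,150,137)]); print(((proj(S,c)-[190,180])*4.5).round(0),((proj(T,c)-[120,150])*4.2).round(0))
print(dz())
E
```

```text
[[322. 335.]
 [322. 317.]
 [323. 350.]] [[242. 222.]
 [238. 219.]
 [245. 224.]]
{'d': np.float64(111.7), 'cy': np.float64(-3.7), 'tip': np.float64(205.1), 'F': array([ 0.2, -0.6, -0.3]), 'yaw': np.float64(2.456), 'w': 43.8, 't': 15.93}
```

View pics/w17c.png

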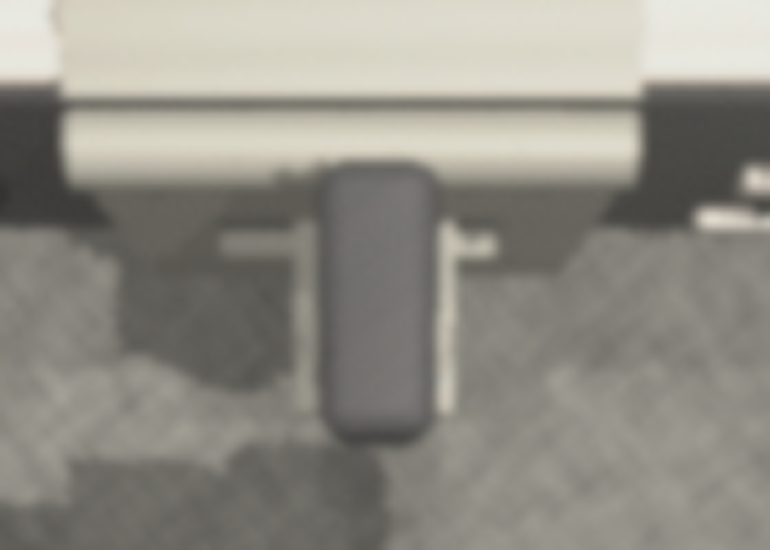

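View pics/t17.png

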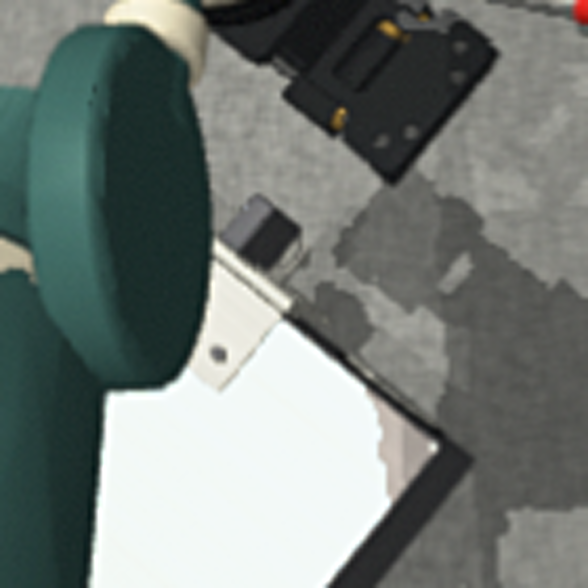

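```bash
python3 - <<'E'
from bench import *
print(close_job())
E
```

```text
the job is handed in; nothing more can be done
None
```

The cover is locked: the strap is closed over the staple and the slim pin stands upright through its hole. I handed the job in at about 16 s; no verdict was reported.

- **Strap:** I swung it down with shut fingers. The first push left it at about 0.10 rad, probably because the fingers met the hinge barrel. A second, lower push with the fingers either side of the staple brought it to about 0.06 rad. That figure comes from the wrist picture (within roughly 0.03 rad), against the 0.12 limit.
- **Pin:** I took the slim grey pin from its socket and turned it upright against the socket wall while drawing it out. I located the staple's hole with the wrist camera, about 3 mm to one side of the strap's middle. The pin then went down through it until the collar seated, with 6.7 N of upward force at contact.
- **Last checks:** The released pin stands upright. Its grip top appears where a fully seated pin's should in the side view. The gripper is clear, at about 0 N. The drive, screwdriver and big pin look unmoved in the pictures, though I did not measure them again.
- **Disagreement:** The top camera put the hole about 3 mm to one side of where the wrist camera did. I used the wrist value, and the pin went in first time.

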